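# Load and lock the insert frames of a deck

## Robot

A 6-joint arm with a two-finger parallel gripper is mounted at the origin on a cart in front of the work surface, level with it; the furniture and walls round the work are solid. World frame = base frame: x ahead of the robot, y to its left, z up, the work surface at z = 0. Lengths are in mm, angles in rad, forces in N, time in s.
With the tool pointing down it reaches from about 350 to 875 mm from the base axis. Payload 4.2 kg.
Tool frame: the origin (TCP) lies between the finger pads; the fingertips stand 11 mm ahead of it and the grasp point (between the pads) lies 8 mm behind it; z points along the fingers, y is the direction in which the jaws open and shut (so a half turn about z gives the same grasp; the last joint's range is limited). The gripper opens to 85 mm and grips with 20 to 120 N. Pads are 22 mm wide; open, the fingers measure 114 mm over their backs; the gripper's body (76 mm by 85 mm) begins 54 mm behind the grasp point. The pads swing forward as they close: fully open they stand 13 mm farther back than shut.
Start: joints at [-1.083, 0.385, 0.008, 0, -1.194, -0.259], TCP at [141.773, -608.687, 242.312] pointing down, gripper open.
Joint ranges: [-3.14, 3.14], [-1.21, 2.06], [-1.07, 1.41], [-3.16, 2.05], [-2.99, -0.16], [-3.1, 3.1]. Speed limits (rad/s): [2.79, 2.79, 3.14, 3.14, 3.14, 3.14].

## Interface

Orientations are given as a unit quaternion [x, y, z, w].
In Python, from bench import * gives the robot as it stands.
- The arm moves only by the tool servo_tool, never from a script. Its argument "rows" is a list of rows, each a list of 7 numbers: the opening, from 0 (shut) to 1 (fully open), then the shift along the tool's x, y, z in cm, then the turn, a rotation vector about the tool's x, y, z in degrees. A call has 1 to 12 rows; each row shifts and turns the commanded pose from where the row before left it, along the tool's axes as they then stand; what a row does not reach is not made up. A row lasts 1/10 s, in which the tool goes at most 50 mm and 8.59 degrees, less where a joint would pass 70% of its speed; a pose out of reach is approached as far as the arm can. A call is refused whole if a number of a shift passes 5 or a number of a turn 8.59, either way. A call with a gripper value outside its range is refused whole. The fingers move at their own pace and stop on an object; the grip force is fixed at half the most. Time passes only in rows, so rows that do not move let the fingers close. It gives the time, the measured TCP pose, the force and the opening at its end, in the units of the state.
- read_state(): the state, without advancing time (a new reading comes with each control period).
- get_image(name): name is "side" or "top"; returns a dict with "image" (400x640x3 uint8, red, green, blue), "mtx" (3x3 intrinsics, pixels), "k1" (the pictures are not rectified: a ray, as slopes to the right and down, at radius r is drawn at 1 + k1 r^2 times it, then the intrinsics apply), "extrinsics" (4x4, takes a point from camera to world coordinates). Camera axes: x right, y up, looking along -z (the intrinsics and any distortion apply to the point x, -y, -z); pixel columns grow to the right and rows downward; lengths in mm; the calibration is good to about 2 mm. A picture is of the moment at which its call begins. There is no depth.
- job_done(): hands the job in, once; it reports no verdict.
The state is a dict: "clock": time; "joints": joint angles; "joint_vel": joint speeds; "joint_efforts": joint torques, N m; "position": TCP position; "ee_rot": TCP orientation; "contact_force": force on the tool from outside, world axes, zero at the start; "wrist_torque": the same for the moment, N m; "gripper_width": finger opening in mm.
Only numpy, scipy, OpenCV 4.12 (cv2) and the standard library are available. Lean on these libraries where they do the work, as an engineer would, in place of code of your own. Each camera call takes 0.05 s, during which the arm holds its last target. There are 200 camera calls.

## Task

First seat every insert frame that lies on the table in a nest of the white deck: hook its plain edge under the deck's far lip, then swing it down flat on the nest's floor. Then tilt the bin in the grey rack forward, take locking pins from its back and push one fully down through the hole of each seated frame; leave any spare pin standing in its socket, push the bin fully shut again, and do not knock over the bottles.

Things in the scene. Friction and masses are not known exactly. Their poses are not given: they have to be found in the camera images.
- deck: White loading deck fixed to the table, 150 (x) x 252 (y) x 40 mm, with three nests in a row along y. Origin on the table at its centre; x points to its far side, with the lip. A nest is a flat pocket 105 (x) x 64 mm (y), its floor 24 mm above the table, with sills 8 mm high (above its floor) on the near side and flanks, and at the far side a wall with the retaining lip (see nests).
- nest_a (a point): Centre of the floor of the right (-y) nest: where a seated frame's origin comes. Axes as the deck's. A grey lip, 5 mm thick, sticks out 9 mm from the far wall over the nest, its underside 11 mm above the floor. 38 mm to the near side of the centre is a pocket 18 x 16 mm, 14 mm deep, for a pin's shank.
- nest_b (a point): Centre of the floor of the middle nest: where a seated frame's origin comes. Axes as the deck's. A grey lip, 5 mm thick, sticks out 9 mm from the far wall over the nest, its underside 11 mm above the floor. 38 mm to the near side of the centre is a pocket 18 x 16 mm, 14 mm deep, for a pin's shank.
- nest_c (a point): Centre of the floor of the left (+y) nest: where a seated frame's origin comes. Axes as the deck's. A grey lip, 5 mm thick, sticks out 9 mm from the far wall over the nest, its underside 11 mm above the floor. 38 mm to the near side of the centre is a pocket 18 x 16 mm, 14 mm deep, for a pin's shank.
- frame_1: Insert frame (2 or 3 alike on the table; may be absent), 160 g: aluminium plate 100 (x) x 58 (y) x 6 mm, origin at centre of underside, z up. Its +x edge is the plain edge for the lip. At the centre stands a black grip rib 12 mm thick (x), 40 mm long (y), its top 36 mm above the underside. Near the -x edge is a through pin hole 13 mm square. Seated, it has 2.5 to 3 mm play each way.
- frame_1_hole (a point): Centre of that frame's pin hole, at the plate's upper face (38 mm from its centre toward -x, 6 mm above its underside).
- frame_2: Insert frame (2 or 3 alike on the table; may be absent), 160 g: aluminium plate 100 (x) x 58 (y) x 6 mm, origin at centre of underside, z up. Its +x edge is the plain edge for the lip. At the centre stands a black grip rib 12 mm thick (x), 40 mm long (y), its top 36 mm above the underside. Near the -x edge is a through pin hole 13 mm square. Seated, it has 2.5 to 3 mm play each way.
- frame_2_hole (a point): Centre of that frame's pin hole, at the plate's upper face (38 mm from its centre toward -x, 6 mm above its underside).
- frame_3: Insert frame (2 or 3 alike on the table; may be absent), 160 g: aluminium plate 100 (x) x 58 (y) x 6 mm, origin at centre of underside, z up. Its +x edge is the plain edge for the lip. At the centre stands a black grip rib 12 mm thick (x), 40 mm long (y), its top 36 mm above the underside. Near the -x edge is a through pin hole 13 mm square. Seated, it has 2.5 to 3 mm play each way.
- frame_3_hole (a point): Centre of that frame's pin hole, at the plate's upper face (38 mm from its centre toward -x, 6 mm above its underside).
- bin_rack: Grey rack fixed to the table that holds the tilt bin, 165 (x) x 206 (y) x 157 mm high. Origin on the table below the bin's pivot, at mid-width; x points to its back, -x to its open front. The pivot lies along y, 25 mm above the table. A hood (underside 153 mm, top 157 mm above the table) covers x = +70 to +138 mm; cheeks and a back panel close it behind x = +61 mm.
- bin (a joint): Tilt of the white bin, rad: 0 shut (upright), up to 0.65 forward, at its stop. Stiff hinge: it stays where left; the rim needs about 5 to 8 N. Shut, its front panel stands at x = -6 to 0 mm in the rack's frame, up to 75 mm above the pivot, 190 mm wide. Behind it the bin is open above for 70 mm; then comes the pin strip, 92 mm behind the pivot, below the hood while shut.
- bin_pull (a point): Middle of the top edge of the bin's front panel (6 mm thick, 75 mm from the pivot); moves with the bin. Hook behind it and pull forward to tilt the bin; push on the front to shut it. A ledge 5 mm thick sticks out 14 mm forward of this point along 90 mm of the top edge.
- socket_a (a point): Mouth of the right (-y) pin socket in the strip at the bin's back (13 mm square, 20 mm deep, 44 mm between sockets); a stored pin's origin lies here. The strip leans: pins in it lean back 0.35 rad while the bin is shut, and forward 0.30 rad when it is fully tilted. Moves with the bin; its y axis is the pivot's, its z axis the bin's upright.
- socket_b (a point): Mouth of the middle pin socket in the strip at the bin's back (13 mm square, 20 mm deep, 44 mm between sockets); a stored pin's origin lies here. The strip leans: pins in it lean back 0.35 rad while the bin is shut, and forward 0.30 rad when it is fully tilted. Moves with the bin; its y axis is the pivot's, its z axis the bin's upright.
- socket_c (a point): Mouth of the left (+y) pin socket in the strip at the bin's back (13 mm square, 20 mm deep, 44 mm between sockets); a stored pin's origin lies here. The strip leans: pins in it lean back 0.35 rad while the bin is shut, and forward 0.30 rad when it is fully tilted. Moves with the bin; its y axis is the pivot's, its z axis the bin's upright.
- pin_1: Locking pin, 30 g: steel flange 24 mm across, 4 mm thick; below it a round shank 9 mm thick, 18 mm long, tapered at the tip; above it a black square grip 14 x 14 mm, from 4 to 26 mm above the flange's underside. Origin at the centre of the flange's underside, z towards the grip. At the start it stands in a socket of the bin and tilts with it.
- pin_2: Locking pin, 30 g: steel flange 24 mm across, 4 mm thick; below it a round shank 9 mm thick, 18 mm long, tapered at the tip; above it a black square grip 14 x 14 mm, from 4 to 26 mm above the flange's underside. Origin at the centre of the flange's underside, z towards the grip. At the start it stands in a socket of the bin and tilts with it.
- pin_3: Locking pin, 30 g: steel flange 24 mm across, 4 mm thick; below it a round shank 9 mm thick, 18 mm long, tapered at the tip; above it a black square grip 14 x 14 mm, from 4 to 26 mm above the flange's underside. Origin at the centre of the flange's underside, z towards the grip. At the start it stands in a socket of the bin and tilts with it.
- dropper: Bystander: dropper bottle with a green cap, 29 mm across, 85 mm tall; origin at the centre of its base. Must not be knocked over.
- amber: Bystander: small brown bottle with a white cap, 50 mm across, 99 mm tall; origin at the centre of its base. Must not be knocked over.

How it is judged:
By the outcome, as a careful person would: the job done as asked, in the order asked, and still so for the second after the job is handed in, with the robot touching nothing.
Of frame_1, frame_2, frame_3 only 2 to 3 are there at a start; the rules pass over those that are not, and their reading is None.
At some moment in a run one of frame_1, frame_2, frame_3 may be knocked a few centimetres aside while the robot is not near it.
It also fails if it takes over 210 s, if anything falls off the work surface, if the arm or the gripper's body presses on something with over 40 N, if the wrist force passes 120 N, or if a joint passes its speed limit or range.

## Working session

There is one attempt and no reset: what is moved stays moved. The work goes in short steps, Python scripts to look and compute and a tool call to move; the robot and the scene stay as the last step left them, time stands still between calls to the robot, and variables do not carry over. Pictures are saved under pics/ and viewed, about 12 in all and at most 16, crops included, and the job is handed in when it is done.

Besides the shell and the picture viewer there is one more tool, called after "Call:" as a command line: name --pt "numbers of a row" for each row, then --argument value for the rest. servo_tool: Moves the arm, as the interface text tells. Its arguments: {"type":"object","properties":{"rows":{"type":"array","items":{"type":"array","items":{"type":"number"}}}},"required":["rows"]}

```bash
mkdir -p pics; ls; python3 - <<'E'
from bench import *
import cv2
for n in("top","side"):
    d=get_image(n); cv2.imwrite(f"pics/{n}0.png",d["image"][:,:,::-1]); print(n,d["mtx"],d["k1"],d["extrinsics"].round(3).tolist() if hasattr(d["extrinsics"],'round') else d["extrinsics"])
s=read_state(); print(s)
E
```

```text
pics
top [[454.30151597   0.         319.5359219 ]
 [  0.         454.30151597 195.88974778]
 [  0.           0.           1.        ]] -0.06669986949947529 [[0.013, 0.987, -0.161, 310.271], [-1.0, 0.015, 0.015, 54.753], [0.018, 0.161, 0.987, 1622.634], [0.0, 0.0, 0.0, 1.0]]
side [[457.02744305   0.         311.73389346]
 [  0.         457.02744305 197.99054432]
 [  0.           0.           1.        ]] -0.04045353114370834 [[0.998, 0.005, -0.057, 510.345], [-0.055, 0.375, -0.925, -1269.17], [0.017, 0.927, 0.375, 615.184], [0.0, 0.0, 0.0, 1.0]]
{'clock': 0.1, 'joints': array([-1.08338522e+00,  3.85464154e-01,  6.78008541e-03, -4.11232392e-04,
       -1.19400296e+00, -2.58593869e-01]), 'joint_vel': array([ 1.35264072e-03, -2.54273159e-03,  2.74125973e-03,  3.55464575e-04,
       -8.19881738e-04, -9.32693635e-05]), 'joint_efforts': array([-4.85834098e-04, -3.93319702e+01,  1.88929099e+01,  4.19787169e+00,
       -2.57226638e-03,  7.36025299e-06]), 'position': array([ 141.6644139 , -608.22838707,  241.35072622]), 'ee_rot': array([-1.14083798e-01,  9.93470662e-01,  9.49993866e-04, -1.66520100e-04]), 'contact_force': array([ 0.13815957, -0.32847172,  0.52930812]), 'wrist_torque': array([ 0.01232755, -0.01972886,  0.02303699]), 'gripper_width': 85.47539837194589}
```

View pics/top0.png

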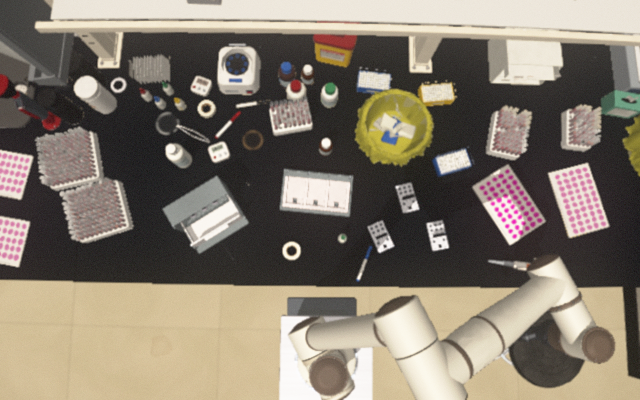

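View pics/side0.png

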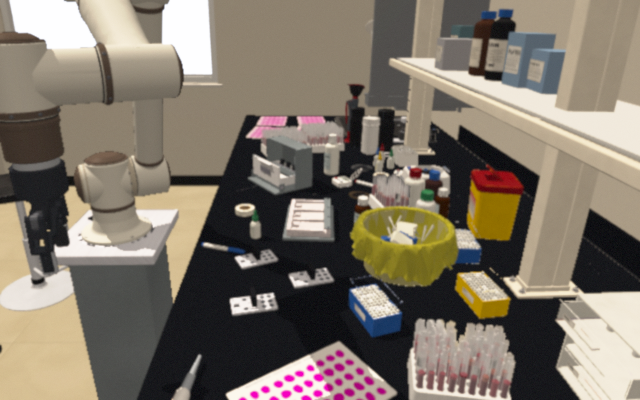

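```bash
cat > h.py <<'E'
import numpy as np, cv2
from bench import *
from scipy.spatial.transform import Rotation as R
def und(cam,px):
    K=np.array(cam["mtx"]);p=(np.atleast_2d(px)-K[:2,2])/K[[0,1],[0,1]]
    return cv2.undistortPoints(np.atleast_2d(px).astype(float)[:,None],K,np.array([cam["k1"],0,0,0.]))[:,0]
def ray(cam,px):
    u=und(cam,px);E=np.array(cam["extrinsics"]);d=np.c_[u[:,0],-u[:,1],-np.ones(len(u))]@E[:3,:3].T
    return E[:3,3],d
def onplane(cam,px,z):
    o,d=ray(cam,px);return o+d*((z-o[2])/d[:,2])[:,None]
def proj(cam,P):
    E=np.array(cam["extrinsics"]);q=(np.atleast_2d(P)-E[:3,3])@E[:3,:3]
    u=np.c_[q[:,0]/-q[:,2],-q[:,1]/-q[:,2]];r2=(u**2).sum(1)[:,None]
    K=np.array(cam["mtx"]);return u*(1+cam["k1"]*r2)*K[0,0]+K[:2,2]
def crop(img,x0,y0,x1,y1,s):
    return cv2.resize(img[y0:y1,x0:x1,::-1],None,fx=s,fy=s,interpolation=cv2.INTER_CUBIC)
E
python3 - <<'E'
from h import *
t=get_image("top");s=get_image("side")
a=crop(t["image"],160,165,460,260,2.66); b=crop(s["image"],195,190,345,325,3)
a2=crop(s["image"],240,120,345,250,2.9)
w=max(a.shape[1],b.shape[1]+a2.shape[1]);H=a.shape[0]+max(b.shape[0],a2.shape[0])
c=np.zeros((H,w,3),np.uint8);c[:a.shape[0],:a.shape[1]]=a;c[a.shape[0]:a.shape[0]+b.shape[0],:b.shape[1]]=b
c[a.shape[0]:a.shape[0]+a2.shape[0],b.shape[1]:b.shape[1]+a2.shape[1]]=a2
print(c.shape);cv2.imwrite("pics/c1.png",c[:600,:800])
# white plate blobs
g=t["image"].astype(int);m=((g.min(2)>110)).astype(np.uint8)
n,l,st,ce=cv2.connectedComponentsWithStats(m)
for i in range(1,n):
    if st[i,4]>60 and 160<ce[i,0]<470 and 160<ce[i,1]<265:
        cn=cv2.findContours((l==i).astype(np.uint8),0,2)[0][0]
        print(st[i],ce[i].round(1),cv2.minAreaRect(cn))
        print(onplane(t,cv2.boxPoints(cv2.minAreaRect(cn)),6).round(0).tolist())
E
```

```text
(658, 798, 3)
[436 149  35  25 588] [453.  161.2] ((452.9490051269531, 161.18943786621094), (18.634342193603516, 32.15256118774414), 73.0724868774414)
[[726.0, -394.0, 6.0], [765.0, -512.0, 6.0], [697.0, -529.0, 6.0], [659.0, -413.0, 6.0]]
[ 280  169   73   47 2790] [316.1 192.6] ((316.2572937011719, 192.5989990234375), (69.67266845703125, 40.69565963745117), 6.115502834320068)
[[524.0, 173.0, 6.0], [672.0, 161.0, 6.0], [649.0, -92.0, 6.0], [501.0, -76.0, 6.0]]
[ 163  176   85   77 3351] [206.2 214.5] ((204.88763427734375, 215.78311157226562), (57.29767990112305, 66.76606750488281), 58.52315902709961)
[[518.0, 597.0, 6.0], [649.0, 398.0, 6.0], [473.0, 282.0, 6.0], [346.0, 480.0, 6.0]]
[395 183  24  30 397] [406.7 197.7] ((406.87548828125, 197.23358154296875), (29.157756805419922, 16.762588500976562), 73.0724868774414)
[[616.0, -243.0, 6.0], [635.0, -302.0, 6.0], [533.0, -331.0, 6.0], [514.0, -272.0, 6.0]]
[368 221  26  32 433] [380.5 236.8] ((380.43817138671875, 236.36083984375), (29.03890037536621, 17.36241912841797), 66.03751373291016)
[[465.0, -140.0, 6.0], [491.0, -198.0, 6.0], [397.0, -239.0, 6.0], [371.0, -182.0, 6.0]]
[426 221  23  30 464] [437.  235.4] ((437.2470397949219, 235.11172485351562), (29.611011505126953, 17.35443878173828), 77.47119140625)
[[483.0, -354.0, 6.0], [497.0, -416.0, 6.0], [393.0, -436.0, 6.0], [379.0, -374.0, 6.0]]
[282 242  19  18 205] [291.2 250.4] ((291.0, 250.5), (17.0, 18.0), 90.0)
[[406.0, 161.0, 6.0], [407.0, 97.0, 6.0], [347.0, 96.0, 6.0], [346.0, 159.0, 6.0]]
```

View pics/c1.png

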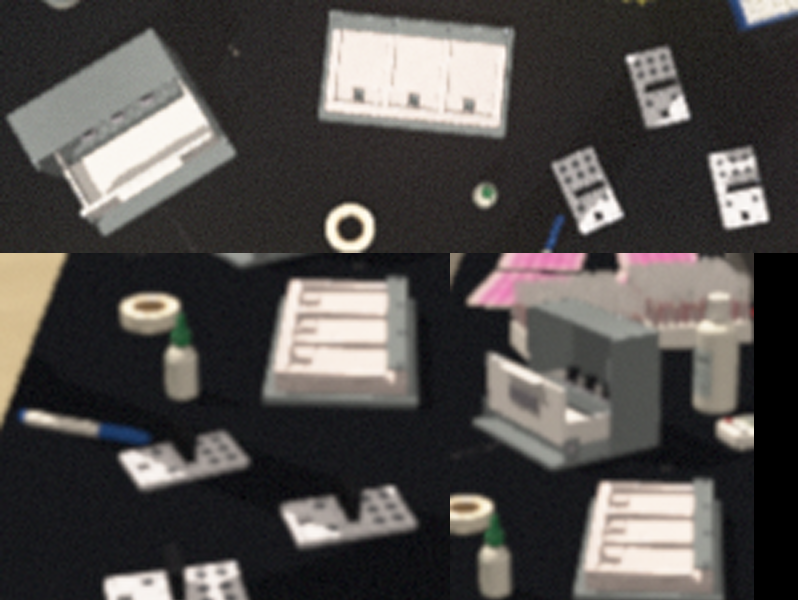

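```bash
cat >> h.py <<'E'
S=6
def up(img,x0,y0,x1,y1):
    return cv2.resize(img[y0:y1,x0:x1],None,fx=S,fy=S,interpolation=cv2.INTER_CUBIC)
def back(p,x0,y0): return (np.asarray(p,float)+.5)/S-.5+np.array([x0,y0])
def plates(t,x0=355,y0=175,x1=475,y1=262,thr=75,z=5):
    g=cv2.cvtColor(up(t["image"],x0,y0,x1,y1),cv2.COLOR_RGB2GRAY)
    m=cv2.morphologyEx((g>thr).astype(np.uint8),cv2.MORPH_OPEN,np.ones((15,15)));out=[]
    for c in cv2.findContours(m,0,2)[0]:
        if cv2.contourArea(c)<250*S*S: continue
        P=onplane(t,back(c[:,0],x0,y0),z)[:,:2].astype(np.float32)
        (cx,cy),(w,h),a=cv2.minAreaRect(P)
        if w<h: w,h,a=h,w,a+90
        out.append([round(v,1) for v in(cx,cy,(a+90)%180-90,w,h)])
    return out
E
python3 - <<'E'
from h import *
t=get_image("top")
print(plates(t),plates(t,thr=95))
x0,y0,x1,y1=272,162,362,224
im=up(t["image"],x0,y0,x1,y1);g=cv2.cvtColor(im,cv2.COLOR_RGB2GRAY)
c=max(cv2.findContours((g>75).astype(np.uint8),0,2)[0],key=cv2.contourArea)
q=cv2.approxPolyDP(c,0.03*cv2.arcLength(c,True),True)[:,0]
print("deck outline");[print(z,onplane(t,back(q,x0,y0),z)[:,:2].round(1).tolist()) for z in(0,40)]
m=((g<130)).astype(np.uint8)
cs=cv2.findContours(m,cv2.RETR_LIST,2)[0]
for c in cs:
    A=cv2.contourArea(c)/S/S
    if 3<A<60:
        M=cv2.moments(c);p=back([M["m10"]/M["m00"],M["m01"]/M["m00"]],x0,y0);print("pocket?",A,p.round(1),onplane(t,p,24).round(1))
x0,y0,x1,y1=155,165,255,262
im=up(t["image"],x0,y0,x1,y1);g=cv2.cvtColor(im,cv2.COLOR_RGB2GRAY)
c=max(cv2.findContours((g>60).astype(np.uint8),0,2)[0],key=cv2.contourArea)
q=cv2.approxPolyDP(c,0.02*cv2.arcLength(c,True),True)[:,0]
print("rack",back(q,x0,y0).round(1).tolist());[print(z,onplane(t,back(q,x0,y0),z)[:,:2].round(1).tolist()) for z in(0,157)]
v=np.hstack([cv2.resize(im[:,:,::-1],None,fx=.75,fy=.75),cv2.resize(crop(get_image("side")["image"],245,125,317,200,6),None,fx=.8,fy=.8) if 0 else np.zeros((436,5,3),np.uint8)[:int(im.shape[0]*.75+.5)] ]) if 0 else cv2.resize(im[:,:,::-1],(450,436))
s=crop(get_image("side")["image"],245,130,315,200,5); w=np.zeros((436,800,3),np.uint8);w[:,:450]=v;w[:350,450:]=s
cv2.imwrite("pics/bin.png",w)
E
```

```text
[[431.6, -188.7, 25.0, 108.8, 66.7], [437.8, -395.1, 11.5, 108.3, 68.2], [573.8, -287.4, 16.0, 110.3, 66.4]] [[432.0, -189.2, 24.2, 107.0, 65.1], [437.8, -395.0, 11.5, 106.6, 66.4], [573.8, -287.5, 15.9, 108.4, 64.6]]
deck outline
0 [[673.4, 163.2], [522.3, 171.9], [503.6, -78.5], [653.9, -90.4]]
40 [[664.4, 160.5], [517.0, 169.0], [498.9, -75.2], [645.4, -86.8]]
pocket? 4.5 [315.1 202.7] [[546.3  45.4  24. ]]
pocket? 4.097222222222222 [294.3 200.7] [[552.2 119.2  24. ]]
rack [[216.1, 174.8], [161.6, 208.8], [198.4, 253.8], [248.8, 222.4]]
0 [[647.2, 407.5], [519.1, 599.0], [360.3, 456.7], [474.8, 281.7]]
157 [[614.6, 373.4], [498.9, 546.4], [355.4, 417.8], [458.9, 259.8]]
```

View pics/bin.png

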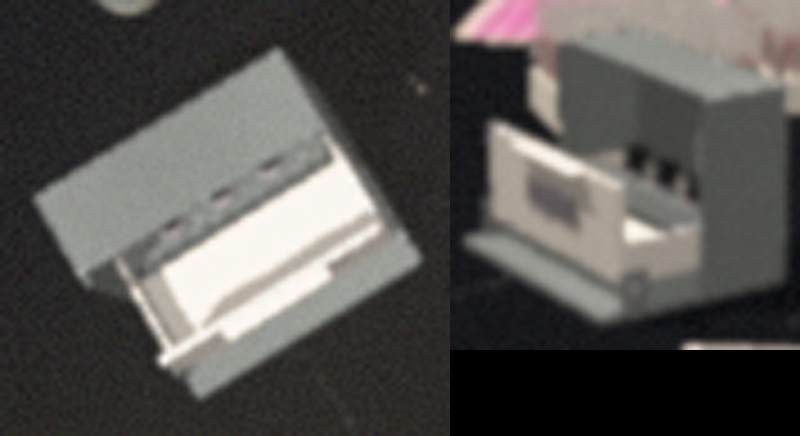

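```bash
python3 - <<'E'
from h import *
th=np.radians(-4.4);ex=np.array([np.cos(th),np.sin(th),0]);ey=np.array([-np.sin(th),np.cos(th),0])
C=np.array([588.3,41.5,24.])
for n in("top","side"):
    cam=get_image(n);g=cv2.cvtColor(cam["image"],cv2.COLOR_RGB2GRAY).astype(np.float32)
    for y0 in(-74,0,74):
        xs=np.arange(-84,90,3.)
        acc=[]
        for dy in(-24,-20,-16,16,20,24) if n=="top" else (-12,-6,0,6,12):
            P=C+xs[:,None]*ex+(y0+dy)*ey;p=proj(cam,P).astype(np.float32)
            acc.append(cv2.remap(g,p[:,0][None],p[:,1][None],cv2.INTER_CUBIC)[0])
        print(n,y0," ".join(f"{int(x)}:{int(v)}" for x,v in zip(xs,np.mean(acc,0))))
    xs=np.arange(-135,136,3.);acc=[]
    for dx in(-10,0,10,20):
        P=C+xs[:,None]*ey+dx*ex;p=proj(cam,P).astype(np.float32);acc.append(cv2.remap(g,p[:,0][None],p[:,1][None],cv2.INTER_CUBIC)[0])
    print(n,"Y"," ".join(f"{int(x)}:{int(v)}" for x,v in zip(xs,np.mean(acc,0))))
    xs=np.arange(-60,-20,2.)
    acc=[]
    for y0 in(-74,0,74):
        for dy in(-4,0,4):
            P=C+xs[:,None]*ex+(y0+dy)*ey;p=proj(cam,P).astype(np.float32);acc.append(cv2.remap(g,p[:,0][None],p[:,1][None],cv2.INTER_CUBIC)[0])
    print(n,"pocket"," ".join(f"{int(x)}:{int(v)}" for x,v in zip(xs,np.mean(acc,0))))
E
```

```text
top -74 -84:51 -81:75 -78:113 -75:144 -72:154 -69:168 -66:200 -63:229 -60:235 -57:233 -54:221 -51:213 -48:221 -45:237 -42:240 -39:241 -36:240 -33:239 -30:238 -27:239 -24:239 -21:238 -18:239 -15:239 -12:240 -9:239 -6:239 -3:239 0:239 3:240 6:240 9:239 12:239 15:239 18:239 21:239 24:239 27:239 30:240 33:241 36:241 39:238 42:228 45:201 48:173 51:159 54:158 57:158 60:157 63:150 66:128 69:94 72:61 75:43 78:40 81:42 84:43 87:43
top 0 -84:48 -81:70 -78:108 -75:141 -72:154 -69:166 -66:196 -63:228 -60:239 -57:239 -54:229 -51:215 -48:216 -45:233 -42:239 -39:240 -36:240 -33:240 -30:241 -27:242 -24:242 -21:242 -18:242 -15:242 -12:242 -9:241 -6:241 -3:241 0:242 3:242 6:242 9:242 12:242 15:242 18:242 21:242 24:242 27:242 30:242 33:243 36:243 39:241 42:234 45:206 48:174 51:157 54:156 57:157 60:157 63:151 66:132 69:99 72:67 75:46 78:39 81:41 84:44 87:45
top 74 -84:46 -81:63 -78:99 -75:135 -72:151 -69:161 -66:193 -63:228 -60:242 -57:244 -54:235 -51:222 -48:218 -45:232 -42:238 -39:240 -36:240 -33:240 -30:241 -27:242 -24:243 -21:242 -18:242 -15:242 -12:242 -9:241 -6:242 -3:242 0:242 3:242 6:242 9:242 1
[... 2491 characters left out ...]
0 -75:240 -72:240 -69:240 -66:240 -63:241 -60:240 -57:240 -54:239 -51:234 -48:228 -45:211 -42:191 -39:172 -36:158 -33:155 -30:168 -27:189 -24:212 -21:229 -18:236 -15:242 -12:243 -9:243 -6:243 -3:243 0:243 3:242 6:242 9:243 12:243 15:242 18:243 21:241 24:235 27:228 30:215 33:195 36:177 39:166 42:167 45:178 48:193 51:209 54:224 57:235 60:238 63:241 66:243 69:242 72:242 75:242 78:242 81:242 84:242 87:242 90:242 93:242 96:239 99:233 102:227 105:215 108:199 111:185 114:176 117:178 120:188 123:196 126:200 129:200 132:189 135:171
side pocket -60:236 -58:220 -56:199 -54:182 -52:176 -50:175 -48:174 -46:172 -44:172 -42:172 -40:174 -38:178 -36:185 -34:201 -32:221 -30:233 -28:240 -26:241 -24:241 -22:242
```

```bash
cat >> h.py <<'E'
def Rt(psi,tx=0,ty=0):
    p=np.radians(psi);y=np.array([np.cos(p),np.sin(p),0]);z=np.array([0,0,-1.]);x=np.cross(y,z)
    return R.from_matrix(np.c_[x,y,z])*R.from_euler('xy',[tx,ty],degrees=True)
def go(xyz,psi,tx=0,ty=0,frm=None):
    s=read_state();p,r=(s["position"],R.from_quat(s["ee_rot"])) if frm is None else frm
    r2=Rt(psi,tx,ty);rv=(r.inv()*r2).as_rotvec(degrees=True);d=np.asarray(xyz)-p
    print("at",p.round(1),"F",s["contact_force"].round(1),"w",round(s["gripper_width"],1),"| rot deg",rv.round(2),"then cm",(r2.inv().apply(d)/10).round(2),"(unrotated",(r.inv().apply(d)/10).round(2),")")
    return np.asarray(xyz),r2
DK=np.array([588.3,41.5]);DY=-4.6
def deck(x,y):
    c,s=np.cos(np.radians(DY)),np.sin(np.radians(DY));return DK+[c*x-s*y,s*x+c*y]
E
python3 - <<'E'
from h import *
a=go([438,-395,120],191.5)
b=go([438,-395,20],191.5,frm=a)
b=go([438,-395,150],191.5,frm=b)
for n,y in(("c",74),("b",0),("a",-74)): print(n,deck(-3,y).round(1))
E
```

```text
at [ 141.8 -608.6  242.1] F [ 0.3 -0.2 -0. ] w 84.9 | rot deg [ 2.000e-02  1.000e-02 -8.839e+01] then cm [-15.03 -33.29  12.21] (unrotated [-33.69  14.08  12.22] )
at [ 438 -395  120] F [ 0.3 -0.2 -0. ] w 84.9 | rot deg [0. 0. 0.] then cm [ 0.  0. 10.] (unrotated [ 0.  0. 10.] )
at [ 438 -395   20] F [ 0.3 -0.2 -0. ] w 84.9 | rot deg [0. 0. 0.] then cm [  0.   0. -13.] (unrotated [  0.   0. -13.] )
c [591.2 115.5]
b [585.3  41.7]
a [579.4 -32. ]
```

Call:
servo_tool --pt "1 0 0 0 0 0 -8" --pt "1 0 0 0 0 0 -8" --pt "1 0 0 0 0 0 -8" --pt "1 0 0 0 0 0 -8" --pt "1 0 0 0 0 0 -8" --pt "1 0 0 0 0 0 -8" --pt "1 0 0 0 0 0 -8" --pt "1 0 0 0 0 0 -8" --pt "1 0 0 0 0 0 -8" --pt "1 0 0 0 0 0 -8" --pt "1 0 0 0 0 0 -8.4" --pt "1 0 0 0 0 0 0"

```text
clock: 1.6
position: [141.8, -608.7, 242.3]
ee_rot: [0.774, -0.633, -0.0, -0.0]
contact_force: [1.0, 0.5, 0.3]
gripper_width: 85.4
```

Call:
servo_tool --pt "1 -0.5 -1.1 0.4 0 0 0" --pt "1 -1 -2.2 0.8 0 0 0" --pt "1 -1.5 -3.3 1.2 0 0 0" --pt "1 -1.5 -3.3 1.2 0 0 0" --pt "1 -1.5 -3.3 1.2 0 0 0" --pt "1 -1.5 -3.3 1.2 0 0 0" --pt "1 -1.5 -3.3 1.2 0 0 0" --pt "1 -1.5 -3.3 1.2 0 0 0" --pt "1 -1.5 -3.3 1.2 0 0 0" --pt "1 -1.5 -3.3 1.2 0 0 0" --pt "1 -1 -2.4 1.2 0 0 0" --pt "1 -0.5 -1.2 0.2 0 0 0"

```text
clock: 2.8
position: [439.2, -392.8, 118.6]
ee_rot: [0.775, -0.632, -0.001, 0.0]
contact_force: [-0.5, -0.8, -0.0]
gripper_width: 85.4
```

```bash
python3 - <<'E'
from h import *
go([438,-395,20],191.5); go([438,-395,20],191.5)
E
```

```text
at [ 439.2 -392.8  118.6] F [-0.5 -0.8 -0. ] w 85.4 | rot deg [0.12 0.13 0.03] then cm [0.19 0.17 9.86] (unrotated [0.22 0.15 9.86] )
at [ 439.2 -392.8  118.6] F [-0.5 -0.8 -0. ] w 85.4 | rot deg [0.12 0.13 0.03] then cm [0.19 0.17 9.86] (unrotated [0.22 0.15 9.86] )
```

Call:
servo_tool --pt "1 0.2 0.2 1 0 0 0" --pt "1 0 0 2 0 0 0" --pt "1 0 0 2 0 0 0" --pt "1 0 0 2 0 0 0" --pt "1 0 0 1.8 0 0 0" --pt "1 0 0 1 0 0 0" --pt "1 0 0 0 0 0 0" --pt "0.3 0 0 0 0 0 0" --pt "0 0 0 0 0 0 0" --pt "0 0 0 0 0 0 0" --pt "0 0 0 0 0 0 0" --pt "0 0 0 0 0 0 0"

```text
clock: 4.0
position: [436.9, -397.7, 22.8]
ee_rot: [0.774, -0.633, 0.001, -0.0]
contact_force: [4.3, 0.8, -0.3]
gripper_width: 12.2
```

Call:
servo_tool --pt "0 0 0 0 0 0 0" --pt "0 0 0 0 0 0 0" --pt "0 0 0 -1 0 0 0" --pt "0 0 0 -2 0 0 0" --pt "0 0 0 -3 0 0 0" --pt "0 0 0 -3 0 0 0" --pt "0 0 0 -3 0 0 0" --pt "0 0 0 -1 0 0 0"

```text
clock: 4.8
position: [437.8, -398.5, 155.8]
ee_rot: [0.775, -0.632, 0.003, -0.0]
contact_force: [0.9, -0.6, -2.1]
gripper_width: 11.0
```

```bash
python3 - <<'E'
from h import *
x,y=deck(-3,74); go([x,y,150],175.4)
go([x,y,150],175.4,tx=-15)
t=get_image("top");s=get_image("side")
a=crop(t["image"],270,160,470,265,3);b=crop(s["image"],200,190,345,340,2)
w=np.zeros((600,800,3),np.uint8);w[:a.shape[0],:a.shape[1]]=a;w[315:600,:b.shape[1]]=b[:285]
cv2.imwrite("pics/g1.png",w)
E
```

```text
at [ 437.8 -398.5  155.8] F [ 0.9 -0.6 -2.1] w 11.0 | rot deg [-0.28 -0.2  16.13] then cm [-52.46 -11.17   0.58] (unrotated [-47.29 -25.31   0.49] )
at [ 437.8 -398.5  155.8] F [ 0.9 -0.6 -2.1] w 11.0 | rot deg [-15.18  -2.31  16.02] then cm [-52.46 -10.94  -2.33] (unrotated [-47.29 -25.31   0.49] )
```

View pics/g1.png

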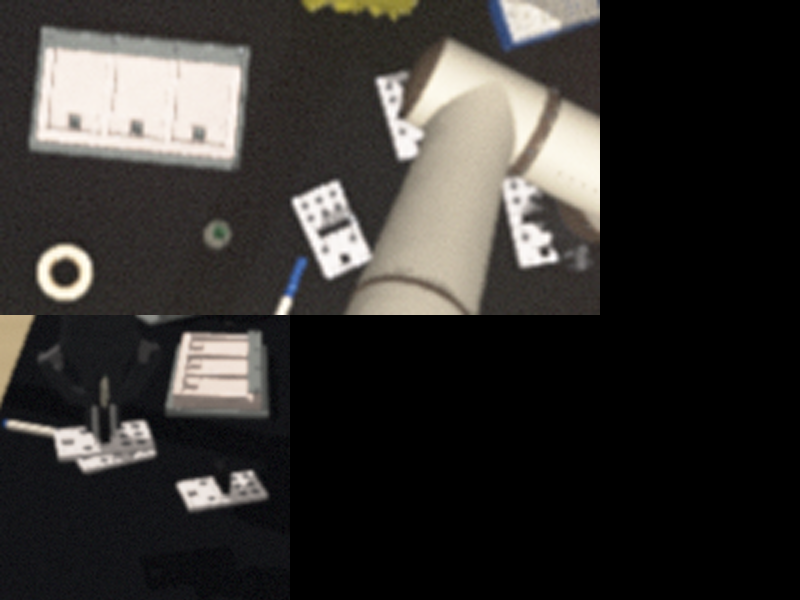

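Call:
servo_tool --pt "0 -0.5 0 0 0 0 5" --pt "0 -1.5 -0.3 0 0 0 5" --pt "0 -3 -0.7 0 0 0 6" --pt "0 -4 -0.9 0 0 0 0" --pt "0 -4 -0.9 0 0 0 0" --pt "0 -4 -0.9 0 0 0 0" --pt "0 -4 -0.9 0 0 0 0" --pt "0 -4 -0.9 0 0 0 0" --pt "0 -4 -0.9 0 0 0 0" --pt "0 -4 -0.9 0 0 0 0" --pt "0 -4 -0.9 0 0 0 0" --pt "0 -4 -0.9 0 0 0 0"

```text
clock: 6.1
position: [550.8, 6.7, 149.9]
ee_rot: [-0.679, 0.734, 0.001, -0.002]
contact_force: [0.6, -0.9, -2.1]
gripper_width: 10.9
```

Call:
servo_tool --pt "0 -4 -0.9 0 -3 0 0" --pt "0 -3 -0.7 0 -3 0 0" --pt "0 -2 -0.4 0 -3 0 0" --pt "0 -1 -0.2 0 -3 0 0" --pt "0 0 0 0 -3 0 0" --pt "0 0 0 0 0 0 0" --pt "0 0 0 0 0 0 0"

```text
clock: 6.8
position: [580.9, 102.8, 149.1]
ee_rot: [-0.673, 0.728, 0.096, -0.09]
contact_force: [0.4, -0.4, -1.7]
gripper_width: 11.0
```

```bash
python3 - <<'E'
from h import *
x,y=deck(-3,74); go([x,y,100],175.4,tx=-15)
t=get_image("top");s=get_image("side")
a=crop(t["image"],260,160,360,250,4);b=crop(s["image"],250,150,350,260,4)
w=np.zeros((440,800,3),np.uint8);w[:a.shape[0],:a.shape[1]]=a;w[:,400:800]=b[:440]
cv2.imwrite("pics/g2.png",w)
E
```

```text
at [580.9 102.8 149.1] F [ 0.4 -0.4 -1.7] w 11.0 | rot deg [ 0.15 -0.09  0.05] then cm [-1.35 -2.17  4.5 ] (unrotated [-1.35 -2.18  4.49] )
```

View pics/g2.png

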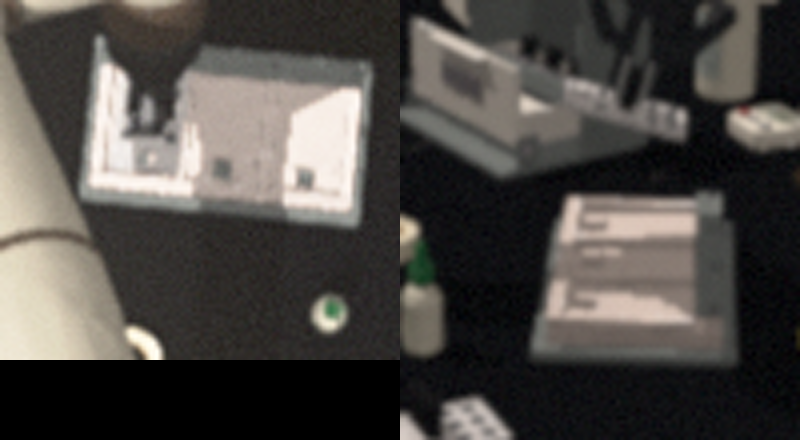

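```bash
cat >> h.py <<'E'
def hold(s,u,dz=20):
    """hole & plate corners (world) for a frame held with its centre u mm along tool x from TCP"""
    p=s["position"];r=R.from_quat(s["ee_rot"])
    L=np.array([[u,38,dz-6],[u-29,50,dz-6],[u+29,50,dz-6],[u+29,-50,dz-6],[u-29,-50,dz-6]])
    return p+r.apply(L)
E
python3 - <<'E'
from h import *
s=read_state();t=get_image("top");sd=get_image("side")
a=crop(t["image"],280,175,340,215,10);b=crop(sd["image"],270,150,350,200,6)
for u in(0,-3):
    print(u,proj(t,hold(s,u)).round(1).tolist(),"side",proj(sd,hold(s,u)).round(1).tolist())
Q=proj(t,hold(s,0));
for q in Q: cv2.circle(a,tuple(int(v) for v in ((q-[280,175]+.5)*10)),3,(0,0,255),-1)
for q in proj(sd,hold(s,0)): cv2.circle(b,tuple(int(v) for v in ((q-[270,150]+.5)*6)),3,(0,0,255),-1)
w=np.zeros((600,700,3),np.uint8);w[:400,:600]=a[:400];w[400:600,:480]=b[:200];cv2.imwrite("pics/g3.png",w)
E
```

```text
0 [[296.9, 198.7], [287.7, 201.2], [305.3, 202.8], [308.2, 175.7], [291.1, 174.1]] side [[294.9, 172.2], [291.9, 168.4], [290.7, 174.2], [321.5, 182.8], [321.6, 176.7]]
-3 [[296.0, 198.6], [286.8, 201.1], [304.4, 202.7], [307.3, 175.6], [290.2, 174.0]] side [[295.0, 171.9], [291.9, 168.1], [290.8, 173.9], [321.5, 182.5], [321.6, 176.4]]
```

View pics/g3.png

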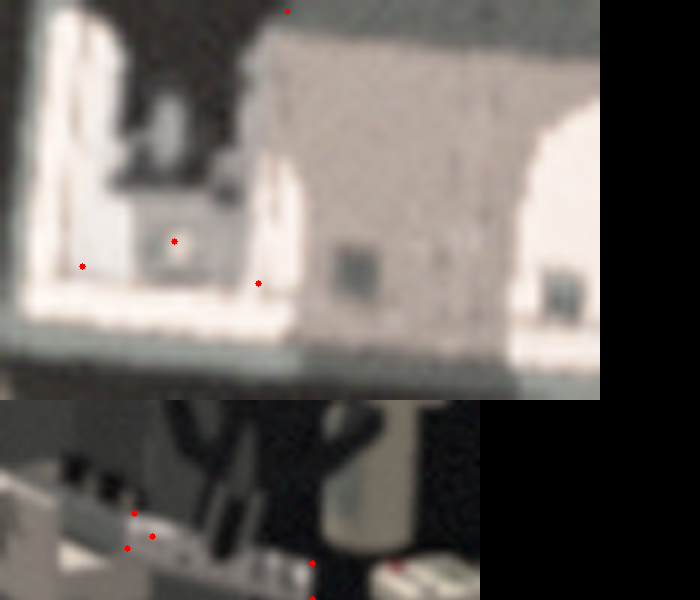

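```bash
python3 - <<'E'
from h import *
x,y=deck(-7.6,72); a=go([x,y,85],175.4,tx=-15); go([x,y,61],175.4,tx=-15,frm=a);print(a[0])
E
```

```text
at [581.2 102.9 151.3] F [-0.7 -0.1 -0.8] w 10.6 | rot deg [-0.01 -0.03  0.09] then cm [-1.14 -2.14  6.29] (unrotated [-1.14 -2.14  6.29] )
at [586.5 113.9  85. ] F [-0.7 -0.1 -0.8] w 10.6 | rot deg [0. 0. 0.] then cm [ 0.   -0.62  2.32] (unrotated [ 0.   -0.62  2.32] )
[586.49880308 113.87759107  85.        ]
```

Call:
servo_tool --pt "0 -0.2 -0.4 1 0 0 0" --pt "0 -0.4 -0.7 2 0 0 0" --pt "0 -0.4 -0.7 2 0 0 0" --pt "0 -0.14 -0.34 1.3 0 0 0" --pt "0 0 0 0 0 0 0" --pt "0 0 -0.13 0.48 0 0 0" --pt "0 0 -0.13 0.48 0 0 0" --pt "0 0 -0.13 0.48 0 0 0" --pt "0 0 0 0 0 0 0" --pt "0 0 0 0 0 0 0"

```text
clock: 8.0
position: [587.1, 114.2, 70.1]
ee_rot: [-0.673, 0.728, 0.096, -0.088]
contact_force: [-0.5, 0.2, -1.6]
gripper_width: 10.9
```

Call:
servo_tool --pt "0 0 -0.05 0.19 0 0 0" --pt "0 0 -0.05 0.19 0 0 0" --pt "0 0 0 0 0 0 0"

```text
clock: 8.3
position: [586.8, 114.2, 65.7]
ee_rot: [-0.673, 0.728, 0.096, -0.089]
contact_force: [-0.5, -0.5, -2.1]
gripper_width: 10.9
```

```bash
python3 - <<'E'
from h import *
x,y=deck(-7.6,72); go([x,y,61],175.4,tx=-15)
E
```

```text
at [586.8 114.2  65.7] F [-0.5 -0.5 -2.1] w 10.9 | rot deg [ 0.03 -0.03  0.1 ] then cm [ 0.04 -0.09  0.46] (unrotated [ 0.04 -0.09  0.46] )
```

Call:
servo_tool --pt "0 0 -0.05 0.19 0 0 0" --pt "0 0 -0.05 0.19 0 0 0" --pt "0 0 0 0 0 0 0"

```text
clock: 8.6
position: [586.7, 114.2, 61.6]
ee_rot: [-0.673, 0.728, 0.096, -0.089]
contact_force: [-0.5, -0.6, -1.3]
gripper_width: 10.6
```

Call:
servo_tool --pt "0 0 -0.05 0.19 0 0 0" --pt "0 0 0 0 0 0 0"

```text
clock: 8.8
position: [586.8, 114.2, 59.8]
ee_rot: [-0.673, 0.728, 0.096, -0.089]
contact_force: [0.6, 1.0, -1.4]
gripper_width: 10.7
```

Call:
servo_tool --pt "0 0 -0.03 0.1 0 0 0" --pt "0 0 0 0 0 0 0"

```text
clock: 9.0
position: [587.1, 114.3, 59.1]
ee_rot: [-0.673, 0.728, 0.096, -0.089]
contact_force: [-0.2, -0.0, -1.3]
gripper_width: 10.8
```

Call:
servo_tool --pt "0 0 -0.03 0.1 0 0 0" --pt "0 0 0 0 0 0 0"

```text
clock: 9.2
position: [587.0, 114.3, 58.8]
ee_rot: [-0.673, 0.728, 0.096, -0.089]
contact_force: [-2.0, -0.5, 3.4]
gripper_width: 11.0
```

Call:
servo_tool --pt "0 0 0.03 -0.1 0 0 0" --pt "0 0 -0.29 -0.08 0 0 0" --pt "0 0 -0.29 -0.08 0 0 0" --pt "0 0 -0.19 -0.05 0 0 0" --pt "0 0 0 0 0 0 0"

```text
clock: 9.7
position: [595.3, 113.5, 59.0]
ee_rot: [-0.673, 0.728, 0.096, -0.089]
contact_force: [-0.9, -0.5, -0.2]
gripper_width: 11.2
```

Call:
servo_tool --pt "0 0 -0.19 -0.05 0 0 0" --pt "0 0 0 0 0 0 0"

```text
clock: 9.9
position: [597.2, 113.4, 59.0]
ee_rot: [-0.673, 0.728, 0.096, -0.089]
contact_force: [0.2, -1.0, 1.1]
gripper_width: 10.5
```

Call:
servo_tool --pt "0 0 -0.1 -0.03 0 0 0" --pt "0 0 0 0 0 0 0"

```text
clock: 10.1
position: [598.1, 113.4, 59.0]
ee_rot: [-0.673, 0.728, 0.096, -0.089]
contact_force: [-0.1, 0.1, 0.4]
gripper_width: 10.5
```

Call:
servo_tool --pt "0 0 -0.1 -0.03 0 0 0" --pt "0 0 0 0 0 0 0"

```text
clock: 10.3
position: [599.2, 113.4, 59.0]
ee_rot: [-0.673, 0.728, 0.096, -0.088]
contact_force: [-0.5, -0.3, 0.2]
gripper_width: 10.6
```

Call:
servo_tool --pt "0 0 -0.1 -0.03 0 0 0" --pt "0 0 0 0 0 0 0"

```text
clock: 10.5
position: [600.3, 113.3, 59.0]
ee_rot: [-0.673, 0.728, 0.096, -0.088]
contact_force: [0.9, -0.2, -0.6]
gripper_width: 11.0
```

Call:
servo_tool --pt "0 0 -0.1 -0.03 0 0 0" --pt "0 0 0 0 0 0 0"

```text
clock: 10.7
position: [600.7, 113.2, 59.1]
ee_rot: [-0.673, 0.728, 0.096, -0.089]
contact_force: [-1.7, 0.3, 0.0]
gripper_width: 11.0
```

Call:
servo_tool --pt "0 0 -0.1 -0.03 0 0 0" --pt "0 0 0 0 0 0 0"

```text
clock: 10.9
position: [600.9, 113.2, 59.2]
ee_rot: [-0.673, 0.728, 0.097, -0.09]
contact_force: [-5.4, 2.0, 1.1]
gripper_width: 10.8
```

Call:
servo_tool --pt "0 0 0.24 0.06 0 0 0" --pt "0 0 0 0 0 0 0" --pt "0 0 0.11 0.265 3 0 0" --pt "0 0 0.11 0.265 3 0 0" --pt "0 0 0.11 0.265 3 0 0" --pt "0 0 0 0 0 0 0"

```text
clock: 11.5
position: [593.7, 113.5, 52.2]
ee_rot: [-0.678, 0.733, 0.038, -0.036]
contact_force: [1.2, 0.3, -2.3]
gripper_width: 10.6
```

Call:
servo_tool --pt "0 0 0.055 0.132 1.5 0 0" --pt "0 0 0 0 0 0 0"

```text
clock: 11.7
position: [594.3, 113.7, 51.0]
ee_rot: [-0.678, 0.734, 0.029, -0.027]
contact_force: [0.4, -0.5, -2.2]
gripper_width: 10.9
```

Call:
servo_tool --pt "0 0 0.055 0.132 1.5 0 0" --pt "0 0 0 0 0 0 0"

```text
clock: 11.9
position: [593.6, 113.7, 49.6]
ee_rot: [-0.679, 0.734, 0.019, -0.018]
contact_force: [0.0, -0.4, -1.4]
gripper_width: 10.8
```

Call:
servo_tool --pt "0 0 0.055 0.132 1.5 0 0" --pt "0 0 0 0 0 0 0"

```text
clock: 12.1
position: [592.8, 113.7, 48.3]
ee_rot: [-0.679, 0.734, 0.01, -0.009]
contact_force: [-0.2, 0.6, -2.1]
gripper_width: 10.6
```

```bash
python3 - <<'E'
from h import *
x,y=deck(-2,72); go([x,y,46],175.4)
s=get_image("side");cv2.imwrite("pics/g4.png",crop(s["image"],280,185,340,245,8))
E
```

```text
at [592.8 113.7  48.3] F [-0.2  0.6 -2.1] w 10.6 | rot deg [ 1.56 -0.02  0.12] then cm [0.03 0.07 0.23] (unrotated [0.03 0.07 0.23] )
```

View pics/g4.png

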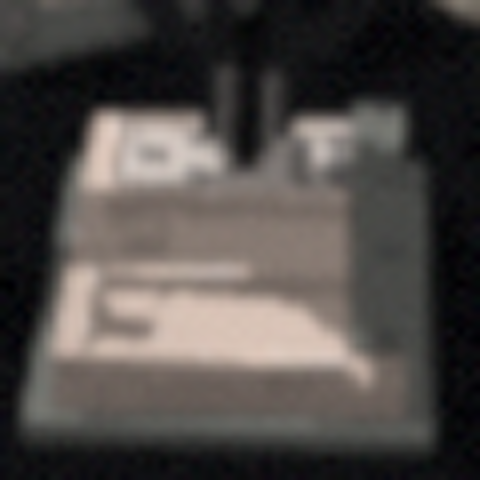

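Call:
servo_tool --pt "0 0 0.055 0.132 1.5 0 0" --pt "0 0 0 0 0 0 0"

```text
clock: 12.35
position: [592.2, 113.8, 47.1]
ee_rot: [-0.679, 0.734, 0.0, -0.0]
contact_force: [0.3, 0.3, -0.4]
gripper_width: 10.7
```

Call:
servo_tool --pt "0 0 0 0.1 0 0 0" --pt "0 0 0 0 0 0 0"

```text
clock: 12.55
position: [592.4, 113.8, 46.9]
ee_rot: [-0.679, 0.734, 0.0, -0.0]
contact_force: [-2.9, 0.3, 4.9]
gripper_width: 11.0
```

Call:
servo_tool --pt "0 0 0 0.1 0 0 0" --pt "0 0 0 0 0 0 0"

```text
clock: 12.75
position: [592.4, 113.8, 46.9]
ee_rot: [-0.679, 0.734, 0.0, -0.0]
contact_force: [-4.6, 0.1, 9.6]
gripper_width: 10.7
```

Call:
servo_tool --pt "0 0 0 -0.1 0 0 0" --pt "0.4 0 0 0 0 0 0" --pt "0.4 0 0 0 0 0 0" --pt "0.4 0 0 0 0 0 0" --pt "0.4 0 0 -1 0 0 0" --pt "0.4 0 0 -2 0 0 0" --pt "0.4 0 0 -3 0 0 0" --pt "1 0 0 -3 0 0 0" --pt "1 1 0 -2 0 0 0" --pt "1 3 0 0 0 0 0" --pt "1 3 0 0 0 0 0" --pt "1 3 0 0 0 0 0"

```text
clock: 13.95
position: [584.5, 13.4, 157.1]
ee_rot: [-0.679, 0.734, -0.0, 0.001]
contact_force: [0.9, -0.0, -0.8]
gripper_width: 85.1
```

```bash
python3 - <<'E'
from h import *
t=get_image("top");print(plates(t))
go([432,-189,125],205);
s=get_image("side");a=crop(s["image"],280,185,340,245,6);b=crop(t["image"],260,160,460,260,4)
w=np.zeros((600,800,3),np.uint8);w[:360,:360]=a;cv2.imwrite("pics/g5.png",np.vstack([b[:240],w[:360]]))
E
```

```text
[[432.4, -189.1, 24.0, 109.8, 67.3], [573.8, -287.2, 15.0, 109.9, 68.3]]
at [583.4   9.8 156.9] F [-0.7 -1.8 -0.9] w 85.2 | rot deg [  0.04  -0.03 -29.65] then cm [11.62 22.13  3.19] (unrotated [21.04 13.48  3.21] )
```

View pics/g5.png

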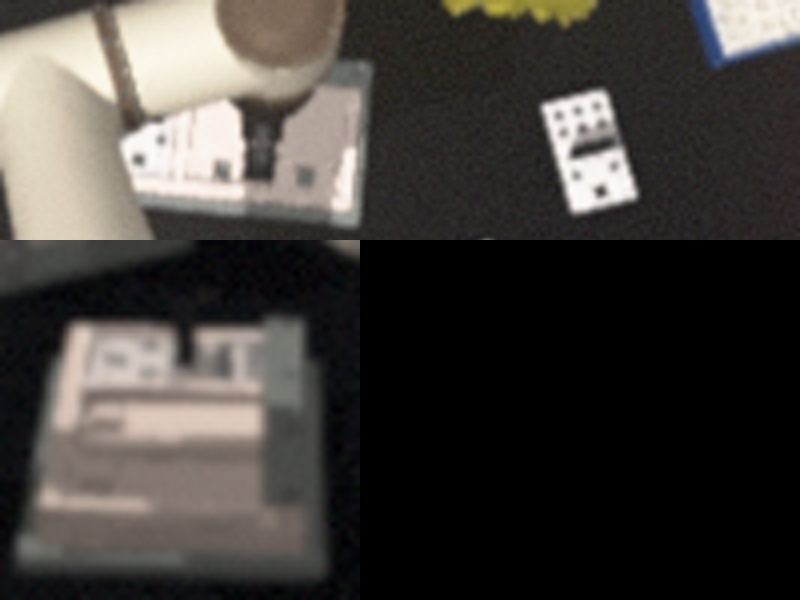

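Call:
servo_tool --pt "1 1 0.6 0 0 0 -5" --pt "1 2 1.3 0 0 0 -5" --pt "1 3 2 0 0 0 -5" --pt "1 3.5 1.5 0 0 0 -5" --pt "1 3.5 1.2 0 0 0 -5" --pt "1 3.5 1.2 0 0 0 -4" --pt "1 1.5 1.2 0 0 0 0" --pt "1 0 0 0 0 0 0" --pt "1 0 0 0 0 0 0"

```text
clock: 14.95
position: [533.8, -176.8, 156.4]
ee_rot: [0.841, -0.541, 0.0, -0.0]
contact_force: [-1.2, 1.1, 0.2]
gripper_width: 85.6
```

```bash
python3 - <<'E'
from h import *
go([432.2,-189,20],204.3)
E
```

```text
at [ 533.8 -176.8  156.4] F [-1.2  1.1  0.2] w 85.6 | rot deg [-0.03 -0.01  0.17] then cm [-3.07  9.76 13.64] (unrotated [-3.1   9.76 13.63] )
```

Call:
servo_tool --pt "1 -0.4 1.2 0.6 0 0 0" --pt "1 -0.8 2.4 1.2 0 0 0" --pt "1 -0.9 3 1.6 0 0 0" --pt "1 -0.6 2 2 0 0 0" --pt "1 -0.4 1.16 2 0 0 0" --pt "1 0 0 1.6 0 0 0" --pt "1 0 0 0 0 0 0" --pt "1 0 0 0 0 0 0"

```text
clock: 15.75
position: [432.9, -188.6, 66.6]
ee_rot: [0.842, -0.54, 0.0, -0.0]
contact_force: [0.7, -0.5, 0.4]
gripper_width: 85.2
```

```bash
python3 - <<'E'
from h import *
go([432.2,-189,20],204.3)
E
```

```text
at [ 432.9 -188.6   66.6] F [ 0.7 -0.5  0.4] w 85.2 | rot deg [-0.03 -0.04  0.32] then cm [0.01 0.08 4.66] (unrotated [0.01 0.09 4.66] )
```

Call:
servo_tool --pt "1 0 0.08 1 0 0 0.3" --pt "1 0 0 2 0 0 0" --pt "1 0 0 1.2 0 0 0" --pt "1 0 0 0.4 0 0 0" --pt "1 0 0 0 0 0 0" --pt "0.3 0 0 0 0 0 0" --pt "0 0 0 0 0 0 0" --pt "0 0 0 0 0 0 0" --pt "0 0 0 0 0 0 0" --pt "0 0 0 0 0 0 0" --pt "0 0 0 0 0 0 0" --pt "0 0 0 0 0 0 0"

```text
clock: 16.95
position: [431.5, -189.6, 20.4]
ee_rot: [0.84, -0.543, 0.0, -0.0]
contact_force: [-0.5, 1.3, 4.1]
gripper_width: 11.1
```

Call:
servo_tool --pt "0 0 0 -1 0 0 0" --pt "0 0 0 -2 0 0 0" --pt "0 0 0 -3 0 0 0" --pt "0 0 0 -3 0 0 0" --pt "0 0 0 -2.5 0 0 0" --pt "0 0 0 -1 0 0 7" --pt "0 0 0 0 0 0 7" --pt "0 0 0 0 0 0 7" --pt "0 0 0 0 0 0 7" --pt "0 0 0 0 0 0 0.6" --pt "0 0 0 0 0 0 0"

```text
clock: 18.05
position: [430.8, -189.5, 145.1]
ee_rot: [-0.68, 0.733, 0.0, -0.0]
contact_force: [-0.3, -0.3, -1.4]
gripper_width: 11.1
```

```bash
python3 - <<'E'
from h import *
x,y=deck(-6.5,0); go([x,y,130],175.4)
E
```

```text
at [ 430.8 -189.5  145.1] F [-0.3 -0.3 -1.4] w 11.1 | rot deg [0.02 0.01 0.33] then cm [-24.29 -13.19   1.51] (unrotated [-24.21 -13.33   1.51] )
```

Call:
servo_tool --pt "0 -1 -0.6 0 0 0 0.3" --pt "0 -2 -1.1 0 0 0 0" --pt "0 -3.2 -1.7 0 0 0 0" --pt "0 -4 -2.2 0 0 0 0" --pt "0 -4 -2.2 0 0 0 0" --pt "0 -4 -2.2 0 0 0 0" --pt "0 -3 -1.7 0 0 0 0" --pt "0 -2 -1.1 0 -3 0 0" --pt "0 -1 -0.5 0 -6 0 0" --pt "0 0 0 0 -6 0 0" --pt "0 0 0 0 0 0 0" --pt "0 0 0 0 0 0 0"

```text
clock: 19.25
position: [583.5, 41.1, 143.8]
ee_rot: [-0.672, 0.729, 0.096, -0.089]
contact_force: [-0.1, 0.5, -1.0]
gripper_width: 10.8
```

```bash
python3 - <<'E'
from h import *
x,y=deck(-6.9,-0.3); a=go([x,y,85],175.4,-15); go([x,y,60],175.4,-15)
E
```

```text
at [583.5  41.1 143.8] F [-0.1  0.5 -1. ] w 10.8 | rot deg [ 0.01 -0.01 -0.07] then cm [-0.04 -1.32  5.73] (unrotated [-0.05 -1.32  5.73] )
at [583.5  41.1 143.8] F [-0.1  0.5 -1. ] w 10.8 | rot deg [ 0.01 -0.01 -0.07] then cm [-0.04 -1.96  8.15] (unrotated [-0.05 -1.96  8.15] )
```

Call:
servo_tool --pt "0 -0.04 -0.3 1.15 0 0 0" --pt "0 0 -0.5 2 0 0 0" --pt "0 0 -0.5 2 0 0 0" --pt "0 0 -0.36 1.6 0 0 0" --pt "0 0 -0.2 0.8 0 0 0" --pt "0 0 -0.1 0.4 0 0 0" --pt "0 0 0 0.2 0 0 0" --pt "0 0 0 0 0 0 0" --pt "0 0 0 0 0 0 0"

```text
clock: 20.15
position: [581.8, 41.5, 61.8]
ee_rot: [-0.672, 0.729, 0.096, -0.088]
contact_force: [0.4, 0.1, -1.2]
gripper_width: 10.8
```

Call:
servo_tool --pt "0 0 -0.05 0.19 0 0 0" --pt "0 0 0 0 0 0 0"

```text
clock: 20.35
position: [581.4, 41.4, 59.1]
ee_rot: [-0.672, 0.729, 0.096, -0.088]
contact_force: [-0.3, 0.2, -0.3]
gripper_width: 11.1
```

Call:
servo_tool --pt "0 0 -0.03 0.1 0 0 0" --pt "0 0 0 0 0 0 0"

```text
clock: 20.55
position: [581.3, 41.4, 57.9]
ee_rot: [-0.672, 0.729, 0.096, -0.089]
contact_force: [-0.1, -1.1, -1.3]
gripper_width: 11.0
```

Call:
servo_tool --pt "0 0 -0.03 0.1 0 0 0" --pt "0 0 0 0 0 0 0"

```text
clock: 20.75
position: [581.3, 41.4, 56.8]
ee_rot: [-0.672, 0.729, 0.096, -0.089]
contact_force: [0.5, 0.3, -1.3]
gripper_width: 11.3
```

Call:
servo_tool --pt "0 0 -0.27 -0.11 0 0 0" --pt "0 0 -0.29 -0.08 0 0 0" --pt "0 0 -0.29 -0.08 0 0 0" --pt "0 0 -0.19 -0.05 0 0 0" --pt "0 0 0 0 0 0 0"

```text
clock: 21.25
position: [592.6, 40.4, 57.2]
ee_rot: [-0.672, 0.729, 0.096, -0.088]
contact_force: [0.6, 0.4, -1.4]
gripper_width: 10.7
```

Call:
servo_tool --pt "0 0 -0.1 -0.03 0 0 0" --pt "0 0 0 0 0 0 0"

```text
clock: 21.45
position: [593.3, 40.4, 57.4]
ee_rot: [-0.672, 0.729, 0.096, -0.088]
contact_force: [-0.4, 0.2, -1.4]
gripper_width: 10.9
```

Call:
servo_tool --pt "0 0 -0.1 -0.03 0 0 0" --pt "0 0 0 0 0 0 0"

```text
clock: 21.65
position: [594.0, 40.3, 57.4]
ee_rot: [-0.672, 0.729, 0.096, -0.089]
contact_force: [-0.7, 0.8, -1.4]
gripper_width: 10.9
```

Call:
servo_tool --pt "0 0 -0.1 -0.03 0 0 0" --pt "0 0 0 0 0 0 0"

```text
clock: 21.85
position: [594.2, 40.2, 57.4]
ee_rot: [-0.672, 0.729, 0.097, -0.09]
contact_force: [-3.9, 0.6, 1.2]
gripper_width: 11.2
```

Call:
servo_tool --pt "0 0 0.17 0.05 0 0 0" --pt "0 0 0.1 0.265 3 0 0" --pt "0 0 0.1 0.265 3 0 0" --pt "0 0 0.1 0.265 3 0 0" --pt "0 0 0.1 0.265 3 0 0" --pt "0 0 0 0 0 0 0" --pt "0 0 0 0 0 0 0"

```text
clock: 22.55
position: [588.4, 41.0, 48.2]
ee_rot: [-0.678, 0.735, 0.019, -0.017]
contact_force: [0.3, -0.1, -0.7]
gripper_width: 10.9
```

Call:
servo_tool --pt "0 0 0.1 0.265 3 0 0" --pt "0 0 0 0 0 0 0" --pt "0 0 0 0 0 0 0"

```text
clock: 22.85
position: [587.6, 41.0, 45.4]
ee_rot: [-0.678, 0.735, -0.0, 0.0]
contact_force: [-0.4, 0.0, -1.2]
gripper_width: 10.9
```

Call:
servo_tool --pt "0 0 0 0.1 0 0 0" --pt "0 0 0 0 0 0 0"

```text
clock: 23.05
position: [588.0, 41.1, 44.5]
ee_rot: [-0.678, 0.735, -0.0, 0.001]
contact_force: [-0.1, -0.7, 0.0]
gripper_width: 11.1
```

```bash
python3 - <<'E'
from h import *
x,y=deck(-1.9,-.3); a=go([x,y,44.5],175.4)
E
```

```text
at [588.   41.1  44.5] F [-0.1 -0.7  0. ] w 11.1 | rot deg [-0.09  0.03 -0.08] then cm [-0.01  0.16  0.  ] (unrotated [-0.01  0.16  0.  ] )
```

Call:
servo_tool --pt "0 0 0.12 0 0 0 0" --pt "0 0 0 0.06 0 0 0" --pt "0 0 0 0 0 0 0"

```text
clock: 23.35
position: [586.4, 41.2, 44.5]
ee_rot: [-0.678, 0.735, -0.001, 0.001]
contact_force: [1.0, 0.4, 5.7]
gripper_width: 10.8
```

Call:
servo_tool --pt "0 0 0 0.07 0 0 0" --pt "0 0 0 0 0 0 0"

```text
clock: 23.55
position: [586.4, 41.2, 44.5]
ee_rot: [-0.678, 0.735, -0.001, 0.001]
contact_force: [-0.0, -0.5, 8.5]
gripper_width: 10.6
```

Call:
servo_tool --pt "0 0 0 -0.1 0 0 0" --pt "0.4 0 0 0 0 0 0" --pt "0.4 0 0 0 0 0 0" --pt "0.4 0 0 0 0 0 0" --pt "0.4 0 0 -1 0 0 0" --pt "0.4 0 0 -2 0 0 0" --pt "0.4 0 0 -3 0 0 0" --pt "1 0 0 -3 0 0 0" --pt "1 1 0 -2 0 0 0" --pt "1 3 -0.2 0 0 0 0" --pt "1 4 -0.2 0 0 0 0" --pt "1 3 -0.2 0 0 0 0"

```text
clock: 24.75
position: [582.1, -70.5, 154.8]
ee_rot: [-0.678, 0.735, -0.0, 0.0]
contact_force: [0.9, 0.3, 0.2]
gripper_width: 85.6
```

Call:
servo_tool --pt "1 2 0 0 0 0 0" --pt "1 0 0 0 0 0 0"

```text
clock: 24.95
position: [580.3, -91.2, 154.4]
ee_rot: [-0.676, 0.737, -0.0, -0.0]
contact_force: [-0.4, 0.5, 0.4]
gripper_width: 85.3
```

```bash
python3 - <<'E'
from h import *
t=get_image("top");p=plates(t);print(p)
cv2.imwrite("pics/g6.png",crop(t["image"],260,160,460,260,4))
go([p[0][0],p[0][1],60],180+p[0][2])
E
```

```text
[[573.9, -287.1, 15.0, 110.0, 68.2], [631.3, -147.6, -89.0, 101.3, 48.8]]
at [580.5 -90.1 154.3] F [-0.4  0.1 -0.1] w 85.3 | rot deg [ -0.02   0.   -19.82] then cm [18.86  5.74  9.43] (unrotated [19.69 -0.99  9.43] )
```

Call:
servo_tool --pt "1 1 0 0 0 0 0" --pt "1 2 -0.1 0 0 0 0" --pt "1 3 -0.2 0.5 0 0 0" --pt "1 3.5 -0.2 1.3 0 0 0" --pt "1 3.5 -0.2 2 0 0 0" --pt "1 3.5 -0.2 2 0 0 0" --pt "1 2.2 -0.1 2 0 0 0" --pt "1 1 0 1 0 0 -6" --pt "1 0 0 0 0 0 -7" --pt "1 0 0 0 0 0 -7.4" --pt "1 0 0 0 0 0 0" --pt "1 0 0 0 0 0 0"

```text
clock: 26.2
position: [574.9, -285.7, 66.0]
ee_rot: [0.797, -0.604, 0.0, -0.0]
contact_force: [-0.2, -0.1, 0.4]
gripper_width: 85.1
```

```bash
python3 - <<'E'
from h import *
go([573.9,-287.2,20],195.5)
E
```

```text
at [ 574.9 -285.7   66. ] F [-0.2 -0.1  0.4] w 85.1 | rot deg [-0.01 -0.    0.12] then cm [0.11 0.14 4.6 ] (unrotated [0.11 0.14 4.6 ] )
```

Call:
servo_tool --pt "1 0.1 0.14 1 0 0 0.1" --pt "1 0 0 2 0 0 0" --pt "1 0 0 1.2 0 0 0" --pt "1 0 0 0.4 0 0 0" --pt "1 0 0 0 0 0 0" --pt "0.3 0 0 0 0 0 0" --pt "0 0 0 0 0 0 0" --pt "0 0 0 0 0 0 0" --pt "0 0 0 0 0 0 0" --pt "0 0 0 0 0 0 0" --pt "0 0 0 0 0 0 0" --pt "0 0 0 0 0 0 0"

```text
clock: 27.4
position: [573.8, -287.6, 20.3]
ee_rot: [0.797, -0.604, 0.0, -0.0]
contact_force: [-0.1, 0.0, 2.6]
gripper_width: 11.3
```

Call:
servo_tool --pt "0 0 0 -1 0 0 0" --pt "0 0 0 -2 0 0 0" --pt "0 0 0 -3 0 0 0" --pt "0 0 0 -3 0 0 0" --pt "0 0 0 -2.5 0 0 0" --pt "0 0 0 -1 0 0 7" --pt "0 0 0 0 0 0 7" --pt "0 0 0 0 0 0 6" --pt "0 0 0 0 0 0 0"

```text
clock: 28.3
position: [573.0, -287.3, 144.8]
ee_rot: [-0.679, 0.734, 0.0, -0.0]
contact_force: [-0.0, -1.0, -2.1]
gripper_width: 11.2
```

```bash
python3 - <<'E'
from h import *
x,y=deck(-6.9,-74); go([x,y,130],175.4)
E
```

```text
at [ 573.  -287.3  144.8] F [-0.  -1.  -2.1] w 11.2 | rot deg [0.04 0.03 0.2 ] then cm [-25.5    1.81   1.48] (unrotated [-25.51   1.71   1.49] )
```

Call:
servo_tool --pt "0 -1 0.1 0 0 0 0.2" --pt "0 -2 0.1 0 0 0 0" --pt "0 -3.5 0.2 0 0 0 0" --pt "0 -4 0.3 0 0 0 0" --pt "0 -4 0.3 0 0 0 0" --pt "0 -4 0.3 0 0 0 0" --pt "0 -3.5 0.2 0 0 0 0" --pt "0 -2.2 0.1 0 -3 0 0" --pt "0 -1.3 0.1 0 -6 0 0" --pt "0 0 0 0 -6 0 0" --pt "0 0 0 0 0 0 0" --pt "0 0 0 0 0 0 0"

```text
clock: 29.5
position: [576.8, -31.7, 144.1]
ee_rot: [-0.673, 0.728, 0.096, -0.089]
contact_force: [-0.4, -0.2, -2.0]
gripper_width: 11.0
```

```bash
python3 - <<'E'
from h import *
x,y=deck(-6.9,-74.4); go([x,y,60],175.4,-15)
E
```

```text
at [576.8 -31.7 144.1] F [-0.4 -0.2 -2. ] w 11.0 | rot deg [-0.   -0.01  0.05] then cm [ 0.05 -2.05  8.15] (unrotated [ 0.05 -2.05  8.15] )
```

Call:
servo_tool --pt "0 0.05 -0.3 1.15 0 0 0" --pt "0 0 -0.5 2 0 0 0" --pt "0 0 -0.5 2 0 0 0" --pt "0 0 -0.4 1.6 0 0 0" --pt "0 0 -0.2 0.8 0 0 0" --pt "0 0 -0.1 0.4 0 0 0" --pt "0 0 -0.05 0.2 0 0 0" --pt "0 0 0 0 0 0 0" --pt "0 0 0 0 0 0 0"

```text
clock: 30.4
position: [576.1, -32.3, 61.6]
ee_rot: [-0.673, 0.729, 0.095, -0.088]
contact_force: [-0.2, 0.5, -2.3]
gripper_width: 10.9
```

Call:
servo_tool --pt "0 0 -0.05 0.19 0 0 0" --pt "0 0 0 0 0 0 0"

```text
clock: 30.6
position: [575.7, -32.3, 59.0]
ee_rot: [-0.672, 0.729, 0.096, -0.088]
contact_force: [0.6, 0.5, -2.5]
gripper_width: 10.9
```

Call:
servo_tool --pt "0 0 -0.03 0.1 0 0 0" --pt "0 0 0 0 0 0 0"

```text
clock: 30.8
position: [575.6, -32.4, 57.8]
ee_rot: [-0.672, 0.729, 0.096, -0.089]
contact_force: [0.2, 0.1, -1.0]
gripper_width: 10.8
```

```bash
python3 - <<'E'
from h import *
x,y=deck(-6.9,-74.4); go([x,y,57],175.4,-15)
E
```

```text
at [575.6 -32.4  57.8] F [ 0.2  0.1 -1. ] w 10.8 | rot deg [ 0.01 -0.    0.01] then cm [-0.03 -0.    0.08] (unrotated [-0.03 -0.    0.08] )
```

Call:
servo_tool --pt "0 0 -0.02 0.08 0 0 0" --pt "0 0 -0.27 -0.08 0 0 0" --pt "0 0 -0.29 -0.08 0 0 0" --pt "0 0 -0.29 -0.08 0 0 0" --pt "0 0 -0.19 -0.05 0 0 0" --pt "0 0 0 0 0 0 0"

```text
clock: 31.4
position: [586.8, -33.3, 57.1]
ee_rot: [-0.672, 0.729, 0.096, -0.088]
contact_force: [0.8, -0.9, -1.7]
gripper_width: 10.6
```

Call:
servo_tool --pt "0 0 -0.1 -0.03 0 0 0" --pt "0 0 0 0 0 0 0"

```text
clock: 31.6
position: [587.5, -33.3, 57.1]
ee_rot: [-0.672, 0.729, 0.096, -0.089]
contact_force: [0.2, -0.6, -2.6]
gripper_width: 11.2
```

Call:
servo_tool --pt "0 0 -0.1 -0.03 0 0 0" --pt "0 0 0 0 0 0 0"

```text
clock: 31.8
position: [587.9, -33.4, 57.2]
ee_rot: [-0.672, 0.729, 0.096, -0.089]
contact_force: [-2.1, 0.3, -0.6]
gripper_width: 10.6
```

Call:
servo_tool --pt "0 0 -0.1 -0.03 0 0 0" --pt "0 0 0 0 0 0 0"

```text
clock: 32.0
position: [588.0, -33.4, 57.2]
ee_rot: [-0.672, 0.728, 0.097, -0.09]
contact_force: [-4.6, 2.3, 0.9]
gripper_width: 11.1
```

Call:
servo_tool --pt "0 0 0.29 0.08 0 0 0" --pt "0 0 0.1 0.265 3 0 0" --pt "0 0 0.1 0.265 3 0 0" --pt "0 0 0.1 0.265 3 0 0" --pt "0 0 0.1 0.265 3 0 0" --pt "0 0 0 0 0 0 0" --pt "0 0 0 0 0 0 0"

```text
clock: 32.7
position: [581.6, -32.7, 48.0]
ee_rot: [-0.678, 0.734, 0.019, -0.017]
contact_force: [0.7, 0.1, -2.0]
gripper_width: 11.0
```

Call:
servo_tool --pt "0 0 0.1 0.265 3 0 0" --pt "0 0 0 0 0 0 0" --pt "0 0 0 0 0 0 0"

```text
clock: 33.0
position: [580.5, -32.7, 45.2]
ee_rot: [-0.678, 0.735, -0.0, 0.0]
contact_force: [-0.7, 0.5, -1.1]
gripper_width: 11.1
```

Call:
servo_tool --pt "0 0 0 0.08 0 0 0" --pt "0 0 0 0 0 0 0"

```text
clock: 33.2
position: [580.6, -32.6, 44.3]
ee_rot: [-0.678, 0.735, -0.0, 0.0]
contact_force: [0.2, 0.7, -0.7]
gripper_width: 10.9
```

```bash
python3 - <<'E'
from h import *
x,y=deck(-1.6,-74.4); a=go([x,y,44.5],175.4)
E
```

```text
at [580.6 -32.6  44.3] F [ 0.2  0.7 -0.7] w 10.9 | rot deg [-0.05  0.01  0.01] then cm [-0.01 -0.01 -0.02] (unrotated [-0.01 -0.01 -0.02] )
```

Call:
servo_tool --pt "0 0 0 0.08 0 0 0" --pt "0 0 0 0 0 0 0"

```text
clock: 33.4
position: [580.6, -32.6, 44.3]
ee_rot: [-0.678, 0.735, -0.001, 0.001]
contact_force: [-0.3, 0.4, 4.0]
gripper_width: 11.1
```

Call:
servo_tool --pt "0 0 0 0.08 0 0 0" --pt "0 0 0 0 0 0 0"

```text
clock: 33.6
position: [580.6, -32.6, 44.3]
ee_rot: [-0.678, 0.735, -0.001, 0.001]
contact_force: [-2.4, 0.6, 8.6]
gripper_width: 10.5
```

Call:
servo_tool --pt "0 0 0 -0.1 0 0 0" --pt "0.4 0 0 0 0 0 0" --pt "0.4 0 0 0 0 0 0" --pt "0.4 0 0 0 0 0 0" --pt "0.4 0 0 -1 0 0 0" --pt "0.4 0 0 -2 0 0 0" --pt "0.4 0 0 -3 0 0 0" --pt "0.4 0 0 -3 0 0 0" --pt "0 0 0 -3 0 0 0" --pt "0 0 2 -3 0 0 0" --pt "0 0 3 -1 0 0 0" --pt "0 0 3 0 0 0 0"

```text
clock: 34.8
position: [500.2, -26.1, 206.2]
ee_rot: [-0.678, 0.735, -0.001, 0.002]
contact_force: [-0.4, 0.6, -0.7]
gripper_width: -0.2
```

```bash
cat >> h.py <<'E'
RK=np.array([441,384.]);RY=33.5
def rack(x,y):
    c,s=np.cos(np.radians(RY)),np.sin(np.radians(RY));return RK+[c*x-s*y,s*x+c*y]
def inrack(p):
    c,s=np.cos(np.radians(RY)),np.sin(np.radians(RY));d=np.asarray(p)[:2]-RK;return np.round([c*d[0]+s*d[1],-s*d[0]+c*d[1],p[2]],1)
E
python3 - <<'E'
from h import *
x,y=rack(24.7,0); go([x,y,195],123.5,0,0);go([x,y,195],123.5,0,-17.2)
t=get_image("top");s=get_image("side")
a=crop(t["image"],265,160,365,230,4);b=crop(s["image"],280,185,340,245,6)
w=np.zeros((360,800,3),np.uint8);w[:280,:400]=a;w[:,400:760]=b;cv2.imwrite("pics/g7.png",w)
E
```

```text
at [500.2 -26.1 206.2] F [-0.4  0.6 -0.7] w -0.2 | rot deg [-0.24  0.21 51.91] then cm [-20.17  37.47   1.12] (unrotated [-41.93   7.25   1.14] )
at [500.2 -26.1 206.2] F [-0.4  0.6 -0.7] w -0.2 | rot deg [  7.55 -15.8   51.54] then cm [-18.94  37.47   7.04] (unrotated [-41.93   7.25   1.14] )
```

View pics/g7.png

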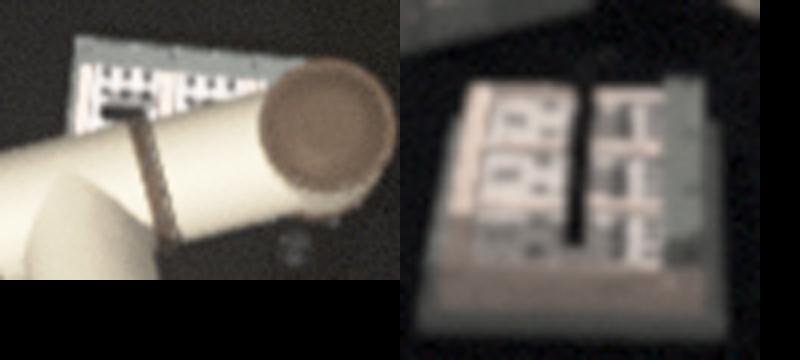

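Call:
servo_tool --pt "0 -1 0.2 0 0 0 0" --pt "0 -2 0.4 0 0 0 0" --pt "0 -3 0.5 0 0 0 0" --pt "0 -4 0.7 0 0 0 0" --pt "0 -4.5 0.8 0 0 0 0" --pt "0 -4.5 0.8 0 0 0 0" --pt "0 -4.5 0.8 0 0 0 0" --pt "0 -4.5 0.8 0 0 0 0" --pt "0 -4.5 0.8 0 0 0 0" --pt "0 -4 0.7 0 0 0 0" --pt "0 -3.4 0.5 0 0 0 0" --pt "0 -2 0.2 0 0 0 0"

```text
clock: 36.1
position: [461.4, 401.0, 202.8]
ee_rot: [-0.679, 0.734, -0.0, 0.0]
contact_force: [-0.7, -0.6, -0.5]
gripper_width: 0.2
```

Call:
servo_tool --pt "0 0 0 0 0 0 7.4" --pt "0 0 0 0 0 0 7.4" --pt "0 0 0 0 0 0 7.4" --pt "0 0 0 0 0 0 7.4" --pt "0 0 0 0 0 0 7.4" --pt "0 0 0 0 0 0 7.5" --pt "0 0 0 0 0 0 7.4" --pt "0 0 0 0 0 -5.8 0" --pt "0 0 0 0 0 -5.7 0" --pt "0 0 0 0 0 -5.7 0" --pt "0 0 0 0 0 0 0" --pt "0 0 0 0 0 0 0"

```text
clock: 37.3
position: [461.8, 398.1, 203.9]
ee_rot: [-0.285, 0.947, 0.043, 0.143]
contact_force: [0.7, -0.2, 1.6]
gripper_width: 0.1
```

```bash
python3 - <<'E'
from h import *
x,y=rack(24.7,0); go([x,y,150],123.5,0,-17.2);go([x,y,82.5],123.5,0,-17.2)
print(inrack(read_state()["position"]))
E
```

```text
at [461.8 398.1 203.9] F [ 0.7 -0.2  1.6] w 0.1 | rot deg [ 0.01 -0.04  0.05] then cm [ 1.63 -0.03  5.13] (unrotated [ 1.63 -0.03  5.13] )
at [461.8 398.1 203.9] F [ 0.7 -0.2  1.6] w 0.1 | rot deg [ 0.01 -0.04  0.05] then cm [ 3.63 -0.03 11.58] (unrotated [ 3.62 -0.02 11.58] )
[ 25.1   0.3 203.9]
```

Call:
servo_tool --pt "0 0.3 0 1 0 0 0" --pt "0 0.6 0 2 0 0 0" --pt "0 0.6 0 2 0 0 0" --pt "0 0.6 0 2 0 0 0" --pt "0 0.3 0 1 0 0 0" --pt "0 0 0 0 0 0 0"

```text
clock: 37.9
position: [462.4, 397.2, 117.8]
ee_rot: [-0.285, 0.947, 0.042, 0.142]
contact_force: [-0.3, 0.0, -0.2]
gripper_width: -0.2
```

Call:
servo_tool --pt "0 0.4 0 1.2 0 0 0" --pt "0 0.4 0 1.2 0 0 0" --pt "0 0.4 0 1.2 0 0 0" --pt "0 0 0 0 0 0 0"

```text
clock: 38.3
position: [461.7, 396.7, 81.3]
ee_rot: [-0.285, 0.947, 0.042, 0.143]
contact_force: [-0.1, -0.5, 0.6]
gripper_width: -0.0
```

```bash
python3 - <<'E'
from h import *
x,y=rack(-26,0); go([x,y,82.5],123.5,0,-17.2)
print(inrack(read_state()["position"]))
E
```

```text
at [461.7 396.7  81.3] F [-0.1 -0.5  0.6] w -0.0 | rot deg [-0.06 -0.09  0.01] then cm [ 4.77  0.08 -1.6 ] (unrotated [ 4.77  0.08 -1.59] )
[24.3 -0.8 81.3]
```

Call:
servo_tool --pt "0 0.48 0 -0.15 0 0 0" --pt "0 0.48 0 -0.15 0 0 0" --pt "0 0.48 0 -0.15 0 0 0" --pt "0 0 0 0 0 0 0"

```text
clock: 38.7
position: [449.8, 390.5, 84.2]
ee_rot: [-0.285, 0.946, 0.045, 0.145]
contact_force: [3.7, 2.1, -0.9]
gripper_width: 0.0
```

Call:
servo_tool --pt "0 0.48 0 -0.15 0 0 0" --pt "0 0.48 0 -0.15 0 0 0" --pt "0 0.48 0 -0.15 0 0 0" --pt "0 0 0 0 0 0 0"

```text
clock: 39.1
position: [437.4, 383.2, 84.6]
ee_rot: [-0.286, 0.946, 0.046, 0.146]
contact_force: [3.5, 3.7, -1.1]
gripper_width: -0.1
```

Call:
servo_tool --pt "0 0.48 0 -0.15 0 0 0" --pt "0 0.48 0 -0.15 0 0 0" --pt "0 0 0 0 0 0 0"

```text
clock: 39.4
position: [429.5, 378.9, 85.2]
ee_rot: [-0.286, 0.946, 0.047, 0.147]
contact_force: [5.3, 4.4, -1.8]
gripper_width: 0.3
```

Call:
servo_tool --pt "0 0.38 0 -0.12 0 0 0" --pt "0 0 0 0 0 0 0"

```text
clock: 39.6
position: [426.7, 377.5, 85.7]
ee_rot: [-0.286, 0.946, 0.048, 0.147]
contact_force: [7.0, 6.1, -1.3]
gripper_width: -0.1
```

```bash
python3 - <<'E'
from h import *
s=read_state();print(inrack(s["position"]),s["contact_force"])
E
```

```text
[-15.5   2.5  85.7] [ 6.99397225  6.09269439 -1.2620679 ]
```

Call:
servo_tool --pt "0 0.38 0 -0.08 0 0 0" --pt "0 0 0 0 0 0 0"

```text
clock: 39.8
position: [423.5, 375.9, 85.6]
ee_rot: [-0.286, 0.946, 0.048, 0.147]
contact_force: [6.6, 6.5, -1.1]
gripper_width: -0.3
```

Call:
servo_tool --pt "0 0.38 0 -0.08 0 0 0" --pt "0 0 0 0 0 0 0"

```text
clock: 40.0
position: [420.3, 374.0, 85.4]
ee_rot: [-0.286, 0.946, 0.048, 0.147]
contact_force: [6.4, 7.1, -0.9]
gripper_width: -0.3
```

Call:
servo_tool --pt "0 0.38 0 -0.08 0 0 0" --pt "0 0 0 0 0 0 0"

```text
clock: 40.2
position: [417.1, 372.0, 85.2]
ee_rot: [-0.286, 0.946, 0.049, 0.147]
contact_force: [6.3, 6.7, 0.3]
gripper_width: 0.1
```

```bash
python3 - <<'E'
from h import *
s=read_state();print(inrack(s["position"]),s["contact_force"])
E
```

```text
[-26.6   3.2  85.2] [6.2673739  6.69664668 0.29608912]
```

Call:
servo_tool --pt "0 0.3 0 -0.07 0 0 0" --pt "0 0 0 0 0 0 0"

```text
clock: 40.4
position: [414.5, 370.3, 85.0]
ee_rot: [-0.286, 0.946, 0.048, 0.147]
contact_force: [6.4, 6.5, 0.6]
gripper_width: 0.4
```

Call:
servo_tool --pt "0 0.3 0 -0.07 0 0 0" --pt "0 0 0 0 0 0 0"

```text
clock: 40.6
position: [412.6, 369.3, 85.5]
ee_rot: [-0.286, 0.945, 0.049, 0.148]
contact_force: [8.7, 6.7, 1.4]
gripper_width: -0.2
```

```bash
python3 - <<'E'
from h import *
s=read_state();print(inrack(s["position"]),s["contact_force"])
E
```

```text
[-31.8   3.4  85.5] [8.72398454 6.66417231 1.38115441]
```

Call:
servo_tool --pt "0 0.2 0 0.0 0 0 0" --pt "0 0 0 0 0 0 0"

```text
clock: 40.8
position: [412.1, 369.3, 85.8]
ee_rot: [-0.286, 0.945, 0.05, 0.149]
contact_force: [13.2, 7.7, 0.6]
gripper_width: -0.2
```

Call:
servo_tool --pt "0 0.2 0 0.0 0 0 0" --pt "0 0 0 0 0 0 0"

```text
clock: 41.0
position: [411.5, 369.4, 86.2]
ee_rot: [-0.286, 0.945, 0.05, 0.15]
contact_force: [17.8, 7.5, 1.6]
gripper_width: 0.1
```

```bash
python3 - <<'E'
from h import *
s=read_state();print(inrack(s["position"]),s["contact_force"])
E
```

```text
[-32.7   4.1  86.2] [17.84927589  7.53497834  1.64312264]
```

Call:
servo_tool --pt "0 -0.5 0 0.15 0 0 0" --pt "0 -0.7 0 0.2 0 0 0" --pt "0 -0.3 0 -0.95 0 0 0" --pt "0 -0.6 0 -1.9 0 0 0" --pt "0 -0.9 0 -2.85 0 0 0" --pt "0 -0.9 0 -2.85 0 0 0" --pt "0 0 0 -3 0 0 0" --pt "0.35 2 0 -2 0 0 0" --pt "0.35 3 0 -1 0 0 0" --pt "0.35 4 0 -1 0 0 0" --pt "0.35 4 0 -1 0 0 0" --pt "0.35 0 0 0 0 0 0"

```text
clock: 42.2
position: [291.4, 281.6, 206.5]
ee_rot: [-0.286, 0.947, 0.043, 0.142]
contact_force: [0.3, 0.1, -0.8]
gripper_width: 30.3
```

```bash
python3 - <<'E'
from h import *
st=read_state();print(inrack(st["position"]),st["gripper_width"])
t=get_image("top");s=get_image("side")
a=crop(t["image"],165,175,255,245,5);b=crop(s["image"],245,130,315,200,5)
w=np.zeros((350,800,3),np.uint8);w[:,:450]=a;w[:,450:]=b;cv2.imwrite("pics/g8.png",w)
for h in(30,40,50):
  c,q=np.cos(.65),np.sin(.65)
  for ys in(44,0,-44):
    X=92*c-h*q;Z=25+92*q+h*c
    P=np.r_[rack(X,ys),Z];T=np.r_[rack(X-26*np.sin(.3),ys),Z+26*np.cos(.3)]
    print(h,ys,P.round(),"top px",proj(t,[P,T]).round(1).tolist(),"side",proj(s,[P,T]).round(1).tolist())
E
```

```text
[-181.3   -2.8  206.5] 30.30004563062165
30 44 [463. 451. 105.] top px [[194.0, 222.0], [193.3, 223.2]] side [[273.0, 154.0], [271.3, 148.1]]
30 0 [487. 414. 105.] top px [[205.3, 215.0], [204.7, 216.0]] side [[279.2, 156.7], [277.4, 150.8]]
30 -44 [511. 378. 105.] top px [[216.5, 208.0], [216.1, 208.9]] side [[285.5, 159.6], [283.8, 153.5]]
40 44 [458. 448. 113.] top px [[194.3, 223.3], [193.6, 224.5]] side [[271.7, 152.3], [269.9, 146.4]]
40 0 [482. 411. 113.] top px [[205.7, 216.2], [205.1, 217.3]] side [[277.8, 155.0], [276.0, 149.0]]
40 -44 [506. 374. 113.] top px [[216.9, 209.2], [216.6, 210.1]] side [[284.2, 157.8], [282.4, 151.7]]
50 44 [453. 444. 120.] top px [[194.7, 224.6], [193.9, 225.8]] side [[270.3, 150.5], [268.5, 144.6]]
50 0 [477. 408. 120.] top px [[206.0, 217.5], [205.5, 218.6]] side [[276.4, 153.2], [274.6, 147.2]]
50 -44 [501. 371. 120.] top px [[217.4, 210.4], [217.0, 211.4]] side [[282.8, 156.0], [281.0, 149.9]]
```

View pics/g8.png

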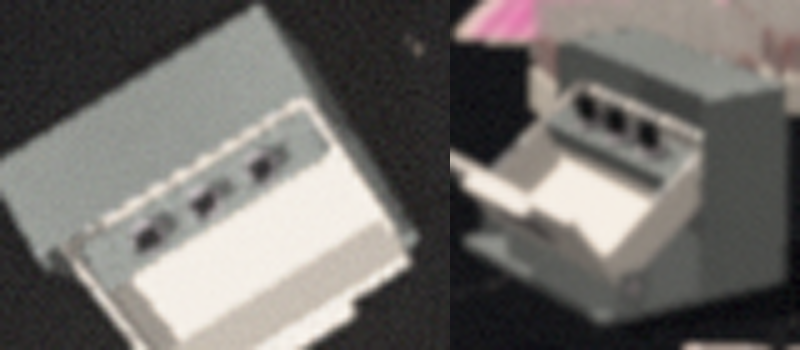

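```bash
cat >> h.py <<'E'
def darks(cam,x0,y0,x1,y1,thr,amin,amax):
    g=cv2.cvtColor(up(cam["image"],x0,y0,x1,y1),cv2.COLOR_RGB2GRAY);m=(g<thr).astype(np.uint8)
    n,l,st,ce=cv2.connectedComponentsWithStats(m)
    return [(round(st[i,4]/S/S,1),back(ce[i],x0,y0).round(2).tolist()) for i in range(1,n) if amin<st[i,4]/S/S<amax]
def tri(c1,p1,c2,p2):
    o1,d1=ray(c1,p1);o2,d2=ray(c2,p2);d1,d2=d1[0],d2[0]
    k=np.linalg.lstsq(np.c_[d1,-d2],o2-o1,rcond=None)[0];a,b=o1+k[0]*d1,o2+k[1]*d2
    return (a+b)/2,np.linalg.norm(a-b)
E
python3 - <<'E'
from h import *
t=get_image("top");s=get_image("side")
for thr in(70,90): print("top",thr,sorted(darks(t,190,203,223,228,thr,2,40),key=lambda v:v[1][0]))
for thr in(45,65): print("side",thr,sorted(darks(s,268,146,290,164,thr,4,60),key=lambda v:v[1][0]))
A=sorted(darks(t,190,203,223,228,80,2,40),key=lambda v:v[1][0]);B=sorted(darks(s,268,146,290,164,55,4,60),key=lambda v:v[1][0])
for a,b in zip(A,B):
    P,e=tri(t,a[1],s,b[1]);print(P.round(1),inrack(P),round(e,1))
E
```

```text
top 70 [(np.float64(6.7), [194.13, 222.32]), (np.float64(4.9), [205.43, 215.34]), (np.float64(5.7), [216.88, 208.26])]
top 90 [(np.float64(12.6), [194.18, 222.35]), (np.float64(9.8), [205.4, 215.32]), (np.float64(10.8), [216.93, 208.29])]
side 45 [(np.float64(8.3), [271.85, 151.05]), (np.float64(10.2), [277.6, 153.68]), (np.float64(9.8), [284.13, 156.64])]
side 65 [(np.float64(34.1), [274.94, 152.51]), (np.float64(16.7), [284.03, 156.53]), (np.float64(13.8), [286.47, 148.71])]
[459.4 447.3 117.5] [ 50.2  42.6 117.5] 1.6
[482.5 410.5 118.1] [ 49.3  -0.8 118.1] 3.3
[507.1 373.4 117.8] [ 49.3 -45.3 117.8] 2.7
```

```bash
python3 - <<'E'
from h import *
x,y=rack(31.9,-45); a=go([x,y,178.3],123.5,0,-17.2);x,y=rack(49.6,-45);go([x,y,121],123.5,0,-17.2,frm=a)
E
```

```text
at [294.5 287.2 208.3] F [-0.2  0.6 -0.1] w 29.7 | rot deg [ 0.08  0.11 -0.  ] then cm [-18.93  -4.51   9.  ] (unrotated [-18.92  -4.52   9.03] )
at [492.4 364.1 178.3] F [-0.2  0.6 -0.1] w 29.7 | rot deg [0. 0. 0.] then cm [ 0. -0.  6.] (unrotated [ 0. -0.  6.] )
```

Call:
servo_tool --pt "0.35 -1 -0.2 0.4 0 0 0" --pt "0.35 -2 -0.5 1 0 0 0" --pt "0.35 -3 -0.7 1.4 0 0 0" --pt "0.35 -3.5 -0.8 1.6 0 0 0" --pt "0.35 -3.5 -0.9 1.7 0 0 0" --pt "0.35 -3 -0.7 1.5 0 0 0" --pt "0.35 -2 -0.5 1 0 0 0" --pt "0.35 -0.9 -0.2 0.4 0 0 0" --pt "0.35 0 0 0 0 0 0" --pt "0.35 0 0 0 0 0 0"

```text
clock: 43.4
position: [491.4, 362.6, 176.9]
ee_rot: [-0.285, 0.947, 0.043, 0.143]
contact_force: [-0.4, 0.4, 0.1]
gripper_width: 29.9
```

```bash
python3 - <<'E'
from h import *
x,y=rack(49.6,-45);go([x,y,121],123.5,0,-17.2)
t=get_image("top");s=get_image("side")
a=crop(t["image"],190,180,250,240,6);b=crop(s["image"],255,120,315,180,6)
cv2.imwrite("pics/g9.png",np.hstack([a,b]))
E
```

```text
at [491.4 362.6 176.9] F [-0.4  0.4  0.1] w 29.9 | rot deg [-0.02 -0.07 -0.02] then cm [-0.19  0.06  5.91] (unrotated [-0.2   0.07  5.91] )
```

View pics/g9.png

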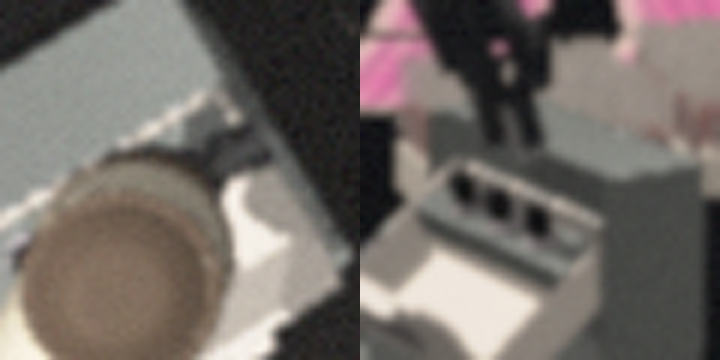

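Call:
servo_tool --pt "0.35 -0.19 0.06 1 0 0 0" --pt "0.35 0 0 1.5 0 0 0" --pt "0.35 0 0 1.2 0 0 0" --pt "0.35 0 0 0.8 0 0 0" --pt "0.35 0 0 0 0 0 0"

```text
clock: 44.0
position: [503.6, 371.5, 133.1]
ee_rot: [-0.285, 0.947, 0.042, 0.142]
contact_force: [0.7, -0.2, -0.1]
gripper_width: 29.8
```

Call:
servo_tool --pt "0.35 0 0 0.7 0 0 0" --pt "0.35 0 0 0.7 0 0 0" --pt "0.35 0 0 0 0 0 0"

```text
clock: 44.3
position: [507.3, 373.9, 120.4]
ee_rot: [-0.285, 0.947, 0.043, 0.142]
contact_force: [-0.3, -0.5, 0.0]
gripper_width: 29.9
```

Call:
servo_tool --pt "0 0 0 0 0 0 0" --pt "0 0 0 0 0 0 0" --pt "0 0 0 0 0 0 0" --pt "0 0 0 0 0 0 0" --pt "0 0 0 0 0 0 0"

```text
clock: 44.8
position: [507.6, 374.3, 121.6]
ee_rot: [-0.285, 0.947, 0.043, 0.143]
contact_force: [-0.5, 0.1, -0.2]
gripper_width: 12.6
```

```bash
python3 - <<'E'
from h import *
x,y=rack(49.6,-45);go([x,y,121],123.5,0,-17.2)
print(inrack(read_state()["position"]))
E
```

```text
at [507.6 374.3 121.6] F [-0.5  0.1 -0.2] w 12.6 | rot deg [0.01 0.01 0.01] then cm [ 0.07 -0.02  0.04] (unrotated [ 0.07 -0.02  0.04] )
[ 50.2 -44.8 121.6]
```

Call:
servo_tool --pt "0 0 0 -0.3 0 0 0" --pt "0 0 0 -0.7 0 0 0" --pt "0 0 0 -1 0 0 0" --pt "0 0 0 -1.5 0 0 0" --pt "0 0.5 0 -2 0 0 0" --pt "0 1 0 -2 0 0 0" --pt "0 1 0 -2 0 0 0" --pt "0 0 0 0 0 5.7 0" --pt "0 0 0 0 0 5.7 0" --pt "0 0 0 0 0 5.8 0" --pt "0 0 0 0 0 0 0"

```text
clock: 45.9
position: [466.0, 347.4, 205.8]
ee_rot: [-0.288, 0.958, 0.001, 0.001]
contact_force: [0.6, -0.6, -1.8]
gripper_width: 12.8
```

```bash
python3 - <<'E'
from h import *
t=get_image("top")
H={"c":(554.7,118.8),"b":(548.5,44.5),"a":(542.7,-29.1)}
D=darks(t,284,188,348,212,150,1.5,25)
for a,p in D: print(a,p,onplane(t,p,30).round(1)[0,:2])
for k,v in H.items(): print(k,v,proj(t,[*v,30]).round(1))
go([542.7,-29.1,150],85.4)
x=crop(t["image"],275,170,355,215,7);s=get_image("side");y=crop(s["image"],255,120,315,180,5)
w=np.zeros((600,700,3),np.uint8);w[:315,:560]=x;w[315:600,:300]=y[:285]
cv2.imwrite("pics/g10.png",w)
E
```

```text
2.7 [337.48, 188.04] [599.5 -33.8]
9.0 [289.02, 194.38] [573.9 138.3]
9.2 [299.14, 195.36] [570.9 102.3]
10.5 [331.33, 197.41] [565.3 -12.1]
10.9 [341.53, 198.52] [561.9 -48.4]
8.7 [293.51, 199.55] [555.5 122. ]
13.2 [315.31, 201.74] [548.9  44.6]
12.6 [335.85, 203.51] [543.6 -28.3]
2.0 [316.92, 205.2] [536.6  38.7]
c (554.7, 118.8) [[294.4 199.8]]
b (548.5, 44.5) [[315.3 201.8]]
a (542.7, -29.1) [[336.1 203.8]]
at [465.  346.4 205.2] F [ 0.2 -0.2 -0.1] w 12.1 | rot deg [ 0.08  0.1  38.07] then cm [-10.76 -36.8    5.52] (unrotated [ 14.24 -35.61   5.46] )
```

View pics/g10.png

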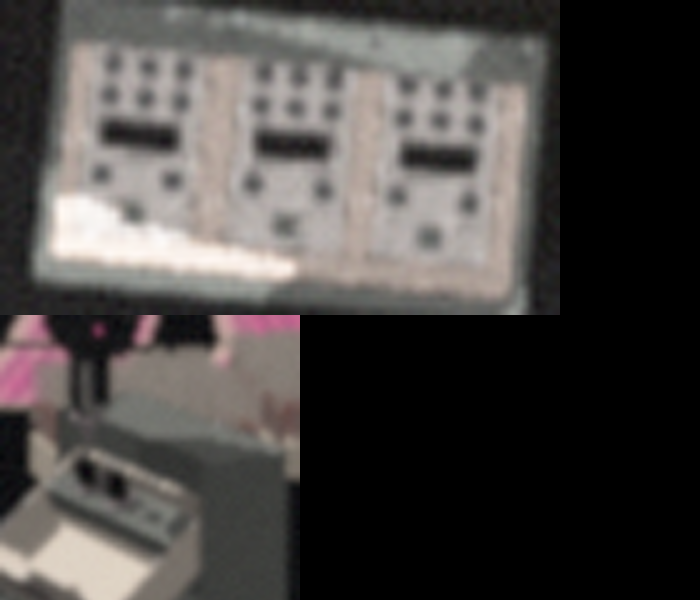

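Call:
servo_tool --pt "0 0.4 -1 0 0 0 0" --pt "0 0.8 -2 0 0 0 0" --pt "0 1.2 -3 0 0 0 0" --pt "0 1.6 -4 0 0 0 0" --pt "0 1.7 -4.2 0 0 0 0" --pt "0 1.7 -4.2 0 0 0 0" --pt "0 1.7 -4.2 0 0 0 0" --pt "0 1.6 -4.2 0 0 0 0" --pt "0 1.6 -4 0.5 0 0 0" --pt "0 1.1 -2.8 1 0 0 0" --pt "0 0.6 -1.5 1 0 0 0" --pt "0 0.2 -0.5 1 0 0 0"

```text
clock: 47.2
position: [541.2, -31.8, 169.7]
ee_rot: [-0.287, 0.958, -0.0, 0.0]
contact_force: [-0.4, -0.2, -0.3]
gripper_width: 12.2
```

Call:
servo_tool --pt "0 0 0 0.5 0 0 7.6" --pt "0 0 0 1 0 0 7.6" --pt "0 0 0 1 0 0 7.6" --pt "0 0 0 0.5 0 0 7.6" --pt "0 0 0 0 0 0 7.7" --pt "0 0 0 0 0 0 0" --pt "0 0 0 0 0 0 0"

```text
clock: 47.9
position: [541.9, -29.3, 140.0]
ee_rot: [0.038, 0.999, 0.0, 0.0]
contact_force: [1.0, 0.0, -1.0]
gripper_width: 12.4
```

```bash
python3 - <<'E'
from h import *
go([543.2,-28.8,75],85.4)
E
```

```text
at [541.9 -29.3 140. ] F [ 1.  0. -1.] w 12.4 | rot deg [0.   0.03 0.22] then cm [-0.12  0.06  6.5 ] (unrotated [-0.12  0.06  6.5 ] )
```

Call:
servo_tool --pt "0 -0.12 0.06 1 0 0 0.2" --pt "0 0 0 2 0 0 0" --pt "0 0 0 2 0 0 0" --pt "0 0 0 1.1 0 0 0" --pt "0 0 0 0.4 0 0 0" --pt "0 0 0 0 0 0 0" --pt "0 0 0 0 0 0 0"

```text
clock: 48.6
position: [544.2, -29.0, 75.5]
ee_rot: [0.042, 0.999, 0.0, 0.001]
contact_force: [0.7, -0.6, -0.4]
gripper_width: 12.1
```

```bash
python3 - <<'E'
from h import *
go([543.2,-28.8,49],85.4)
E
```

```text
at [544.2 -29.   75.5] F [ 0.7 -0.6 -0.4] w 12.1 | rot deg [ 0.01  0.08 -0.16] then cm [0.11 0.01 2.65] (unrotated [0.11 0.01 2.65] )
```

Call:
servo_tool --pt "0 0.1 0 0.4 0 0 0" --pt "0 0 0 0.4 0 0 0" --pt "0 0 0 0 0 0 0"

```text
clock: 48.9
position: [542.2, -29.1, 66.5]
ee_rot: [0.042, 0.999, -0.0, -0.0]
contact_force: [-1.0, 0.2, 0.0]
gripper_width: 12.3
```

Call:
servo_tool --pt "0 0 0 0.4 0 0 0" --pt "0 0 0 0 0 0 0"

```text
clock: 49.1
position: [542.3, -29.1, 62.4]
ee_rot: [0.042, 0.999, -0.0, -0.0]
contact_force: [-0.2, 0.2, -0.4]
gripper_width: 12.4
```

Call:
servo_tool --pt "0 0 0 0.4 0 0 0" --pt "0 0 0 0 0 0 0"

```text
clock: 49.3
position: [542.5, -29.0, 58.3]
ee_rot: [0.042, 0.999, -0.0, -0.0]
contact_force: [0.4, 0.3, 0.3]
gripper_width: 12.8
```

Call:
servo_tool --pt "0 0 0 0.4 0 0 0" --pt "0 0 0 0 0 0 0"

```text
clock: 49.5
position: [542.5, -29.0, 54.3]
ee_rot: [0.042, 0.999, -0.0, -0.0]
contact_force: [-0.0, 1.5, -0.4]
gripper_width: 12.3
```

Call:
servo_tool --pt "0 0 0 0.4 0 0 0" --pt "0 0 0 0 0 0 0"

```text
clock: 49.7
position: [542.5, -29.1, 50.4]
ee_rot: [0.042, 0.999, -0.0, -0.0]
contact_force: [0.5, 0.6, -0.7]
gripper_width: 12.3
```

Call:
servo_tool --pt "0 0 0 0.2 0 0 0" --pt "0 0 0 0 0 0 0"

```text
clock: 49.9
position: [542.7, -29.0, 49.0]
ee_rot: [0.042, 0.999, -0.0, 0.0]
contact_force: [-0.2, -0.3, 1.6]
gripper_width: 12.4
```

Call:
servo_tool --pt "0 0 0 0.15 0 0 0" --pt "0 0 0 0 0 0 0"

```text
clock: 50.1
position: [542.7, -29.0, 48.9]
ee_rot: [0.041, 0.999, -0.0, 0.0]
contact_force: [-3.1, 0.8, 10.4]
gripper_width: 12.6
```

Call:
servo_tool --pt "0 0 0 0.1 0 0 0" --pt "0 0 0 0 0 0 0"

```text
clock: 50.3
position: [542.7, -29.0, 48.9]
ee_rot: [0.041, 0.999, -0.0, 0.0]
contact_force: [-5.8, 1.2, 16.6]
gripper_width: 12.4
```

Call:
servo_tool --pt "0 0 0 0.1 0 0 0" --pt "0 0 0 0 0 0 0"

```text
clock: 50.5
position: [542.8, -29.0, 48.8]
ee_rot: [0.041, 0.999, -0.0, 0.0]
contact_force: [-7.9, 2.2, 22.8]
gripper_width: 12.5
```

Call:
servo_tool --pt "0 0 0 -0.35 0 0 0" --pt "0.35 0 0 0 0 0 0" --pt "0.35 0 0 0 0 0 0" --pt "0.35 0 0 0 0 0 0" --pt "0.35 0 0 -1 0 0 0" --pt "0.35 0 0 -2 0 0 0" --pt "0.35 0 0 -3 0 0 0" --pt "0.35 0 0 -4 0 0 0" --pt "0.35 0 0 -3 0 0 -7.6" --pt "0.35 0 0 -1 0 0 -7.6" --pt "0.35 0 0 0 0 0 -7.6" --pt "0.35 0 0 0 0 0 -7.6"

```text
clock: 51.7
position: [542.7, -29.0, 190.0]
ee_rot: [-0.224, 0.975, 0.0, 0.001]
contact_force: [-0.8, 0.8, -0.7]
gripper_width: 29.8
```

Call:
servo_tool --pt "0.35 0 0 0 0 0 -7.7" --pt "0.35 0 0 0 0 0 0"

```text
clock: 51.9
position: [542.5, -29.1, 189.3]
ee_rot: [-0.286, 0.958, -0.0, 0.0]
contact_force: [0.4, 0.2, 0.5]
gripper_width: 29.7
```

```bash
python3 - <<'E'
from h import *
x,y=rack(31.9,-1); go([x,y,190],123.5)
E
```

```text
at [542.5 -29.1 189.3] F [0.4 0.2 0.5] w 29.7 | rot deg [-0.01  0.02 -0.2 ] then cm [-17.52  39.95  -0.07] (unrotated [-17.38  40.01  -0.07] )
```

Call:
servo_tool --pt "0.35 -0.4 1 0 0 0 0" --pt "0.35 -0.9 2 0 0 0 0" --pt "0.35 -1.4 3 0 0 0 0" --pt "0.35 -1.9 4.4 0 0 0 0" --pt "0.35 -2 4.5 0 0 0 0" --pt "0.35 -2 4.5 0 0 0 0" --pt "0.35 -2 4.5 0 0 0 0" --pt "0.35 -2 4.5 0 0 0 0" --pt "0.35 -1.9 4.4 0 0 0 0" --pt "0.35 -1.6 3.8 0 0 0 0" --pt "0.35 -0.9 2.2 0 0 0 0" --pt "0.35 -0.5 1.1 0 0 0 0"

```text
clock: 53.1
position: [468.7, 402.7, 188.5]
ee_rot: [-0.287, 0.958, -0.0, -0.0]
contact_force: [-0.3, -1.0, 0.2]
gripper_width: 29.9
```

Call:
servo_tool --pt "0.35 0 0 0 0 -5.7 0" --pt "0.35 0 0 0 0 -5.7 0" --pt "0.35 0 0 0 0 -5.8 0" --pt "0.35 0 0 0 0 0 0"

```text
clock: 53.5
position: [466.8, 395.4, 186.4]
ee_rot: [-0.283, 0.948, 0.04, 0.14]
contact_force: [0.6, -0.8, -0.7]
gripper_width: 29.5
```

```bash
python3 - <<'E'
from h import *
x,y=rack(50,-1); go([x,y,121],123.5,0,-17.2)
E
```

```text
at [466.8 395.4 186.4] F [ 0.6 -0.8 -0.7] w 29.5 | rot deg [-0.24 -0.4  -0.22] then cm [-0.19  0.37  6.9 ] (unrotated [-0.23  0.4   6.9 ] )
```

Call:
servo_tool --pt "0.35 -0.2 0.39 1 0 0 -0.2" --pt "0.35 0 0 2 0 0 0" --pt "0.35 0 0 1.5 0 0 0" --pt "0.35 0 0 0.8 0 0 0" --pt "0.35 0 0 0 0 0 0" --pt "0.35 0 0 0 0 0 0"

```text
clock: 54.1
position: [483.1, 414.1, 139.1]
ee_rot: [-0.285, 0.947, 0.043, 0.144]
contact_force: [0.3, 0.2, -0.4]
gripper_width: 30.0
```

```bash
python3 - <<'E'
from h import *
x,y=rack(50,-1); go([x,y,121],123.5,0,-17.2)
E
```

```text
at [483.1 414.1 139.1] F [ 0.3  0.2 -0.4] w 30.0 | rot deg [-0.05  0.04 -0.01] then cm [ 0.7  -0.29  1.68] (unrotated [ 0.7  -0.29  1.68] )
```

Call:
servo_tool --pt "0.35 0.4 -0.29 -0.3 0 0 0" --pt "0.35 0.3 0 0 0 0 0" --pt "0.35 0 0 0 0 0 0" --pt "0.35 0 0 0 0 0 0"

```text
clock: 54.5
position: [477.5, 406.9, 140.2]
ee_rot: [-0.285, 0.947, 0.043, 0.144]
contact_force: [-0.3, 0.6, 1.0]
gripper_width: 30.0
```

```bash
python3 - <<'E'
from h import *
x,y=rack(50,-1); go([x,y,121],123.5,0,-17.2)
E
```

```text
at [477.5 406.9 140.2] F [-0.3  0.6  1. ] w 30.0 | rot deg [-0.03  0.05  0.02] then cm [-0.1   0.01  2.04] (unrotated [-0.1   0.01  2.04] )
```

Call:
servo_tool --pt "0.35 -0.1 0 0.5 0 0 0" --pt "0.35 0 0 0.8 0 0 0" --pt "0.35 0 0 0.7 0 0 0" --pt "0.35 0 0 0 0 0 0" --pt "0.35 0 0 0 0 0 0"

```text
clock: 55.0
position: [483.3, 410.4, 120.1]
ee_rot: [-0.285, 0.947, 0.042, 0.143]
contact_force: [0.5, 0.5, 1.2]
gripper_width: 29.7
```

Call:
servo_tool --pt "0 0 0 0 0 0 0" --pt "0 0 0 0 0 0 0" --pt "0 0 0 0 0 0 0" --pt "0 0 0 0 0 0 0" --pt "0 0 0 0 0 0 0"

```text
clock: 55.5
position: [483.3, 410.6, 120.9]
ee_rot: [-0.285, 0.947, 0.043, 0.143]
contact_force: [-0.8, -0.6, -0.3]
gripper_width: 12.4
```

Call:
servo_tool --pt "0 0 0 -0.3 0 0 0" --pt "0 0 0 -0.7 0 0 0" --pt "0 0 0 -1 0 0 0" --pt "0 0 0 -1.5 0 0 0" --pt "0 0.5 0 -2 0 0 0" --pt "0 1 0 -2 0 0 0" --pt "0 1 0 -2 0 0 0" --pt "0 0 0 0 0 5.7 0" --pt "0 0 0 0 0 5.7 0" --pt "0 0 0 0 0 5.8 0" --pt "0 0 0 0 0 0 0"

```text
clock: 56.6
position: [441.6, 383.9, 205.1]
ee_rot: [-0.288, 0.958, 0.001, 0.001]
contact_force: [-0.1, -0.3, -0.2]
gripper_width: 12.4
```

```bash
python3 - <<'E'
from h import *
go([548.7,44.5,205],123.5);go([548.7,44.5,205],85.4)
E
```

```text
at [441.6 383.9 205.1] F [-0.1 -0.3 -0.2] w 12.4 | rot deg [ 0.03  0.13 -0.04] then cm [ 9.800e+00 -3.421e+01  1.000e-02] (unrotated [ 9.780e+00 -3.422e+01 -3.000e-02] )
at [441.6 383.9 205.1] F [-0.1 -0.3 -0.2] w 12.4 | rot deg [ 0.07  0.12 38.06] then cm [-1.339e+01 -3.297e+01  1.000e-02] (unrotated [ 9.780e+00 -3.422e+01 -3.000e-02] )
```

Call:
servo_tool --pt "0 0.3 -1 0 0 0 0" --pt "0 0.6 -2 0 0 0 0" --pt "0 0.9 -3 0 0 0 0" --pt "0 1.1 -4 0 0 0 0" --pt "0 1.2 -4.2 0 0 0 0" --pt "0 1.2 -4.2 0 0 0 0" --pt "0 1.2 -4.2 0 0 0 0" --pt "0 1.1 -4 0 0 0 0" --pt "0 1 -3.5 0.5 0 0 0" --pt "0 0.7 -2.3 1 0 0 0" --pt "0 0.4 -1.4 1 0 0 0" --pt "0 0.1 -0.4 1 0 0 0"

```text
clock: 57.8
position: [546.1, 40.6, 169.1]
ee_rot: [-0.287, 0.958, -0.001, 0.0]
contact_force: [-0.1, 0.9, -0.9]
gripper_width: 12.1
```

Call:
servo_tool --pt "0 0 0 0.5 0 0 7.6" --pt "0 0 0 1 0 0 7.6" --pt "0 0 0 1 0 0 7.6" --pt "0 0 0 0.5 0 0 7.6" --pt "0 0 0 0 0 0 7.7" --pt "0 0 0 0 0 0 0" --pt "0 0 0 0 0 0 0"

```text
clock: 58.5
position: [546.6, 43.1, 139.3]
ee_rot: [0.038, 0.999, -0.0, 0.0]
contact_force: [-0.2, -0.1, 0.2]
gripper_width: 12.2
```

```bash
python3 - <<'E'
from h import *
go([548.7,44.5,75],85.4)
E
```

```text
at [546.6  43.1 139.3] F [-0.2 -0.1  0.2] w 12.2 | rot deg [-0.05  0.03  0.22] then cm [-0.2   0.15  6.43] (unrotated [-0.2   0.16  6.43] )
```

Call:
servo_tool --pt "0 -0.18 0.15 1 0 0 0.2" --pt "0 0 0 2 0 0 0" --pt "0 0 0 2 0 0 0" --pt "0 0 0 1.1 0 0 0" --pt "0 0 0 0.4 0 0 0" --pt "0 0 0 0 0 0 0" --pt "0 0 0 0 0 0 0" --pt "0 0 0 0 0 0 0"

```text
clock: 59.3
position: [549.6, 44.2, 75.4]
ee_rot: [0.042, 0.999, -0.0, 0.001]
contact_force: [0.4, -0.7, -0.5]
gripper_width: 12.6
```

```bash
python3 - <<'E'
from h import *
go([548.7,44.5,49],85.4)
E
```

```text
at [549.6  44.2  75.4] F [ 0.4 -0.7 -0.5] w 12.6 | rot deg [-0.    0.14 -0.18] then cm [0.09 0.02 2.64] (unrotated [0.1  0.02 2.64] )
```

Call:
servo_tool --pt "0 0.05 0 0.4 0 0 0" --pt "0 0 0 0.4 0 0 0" --pt "0 0 0 0 0 0 0"

```text
clock: 59.6
position: [548.0, 43.8, 65.9]
ee_rot: [0.042, 0.999, -0.001, -0.0]
contact_force: [-0.4, -0.9, -0.9]
gripper_width: 12.4
```

Call:
servo_tool --pt "0 0 0 0.4 0 0 0" --pt "0 0 0 0 0 0 0"

```text
clock: 59.8
position: [548.1, 43.9, 61.9]
ee_rot: [0.042, 0.999, -0.001, -0.0]
contact_force: [-0.2, -0.3, -1.1]
gripper_width: 12.5
```

Call:
servo_tool --pt "0 0 0 0.4 0 0 0" --pt "0 0 0 0 0 0 0"

```text
clock: 60.0
position: [548.1, 43.9, 57.9]
ee_rot: [0.042, 0.999, -0.001, -0.0]
contact_force: [-0.2, -0.1, -0.8]
gripper_width: 12.4
```

Call:
servo_tool --pt "0 0 0 0.4 0 0 0" --pt "0 0 0 0 0 0 0"

```text
clock: 60.2
position: [548.1, 43.9, 53.9]
ee_rot: [0.042, 0.999, -0.001, -0.0]
contact_force: [-0.5, 0.2, 0.2]
gripper_width: 12.5
```

Call:
servo_tool --pt "0 0 0 0.4 0 0 0" --pt "0 0 0 0 0 0 0"

```text
clock: 60.4
position: [548.1, 43.9, 49.9]
ee_rot: [0.042, 0.999, -0.001, -0.0]
contact_force: [0.2, -0.5, 0.8]
gripper_width: 12.3
```

Call:
servo_tool --pt "0 0 0 0.3 0 0 0" --pt "0 0 0 0 0 0 0"

```text
clock: 60.6
position: [548.7, 44.0, 48.6]
ee_rot: [0.042, 0.999, -0.001, 0.001]
contact_force: [-2.5, -0.6, 7.0]
gripper_width: 12.0
```

Call:
servo_tool --pt "0 0 0 0.15 0 0 0" --pt "0 0 0 0 0 0 0"

```text
clock: 60.8
position: [548.7, 44.0, 48.6]
ee_rot: [0.041, 0.999, -0.001, 0.001]
contact_force: [-5.7, 0.4, 15.5]
gripper_width: 12.3
```

Second pin is down at z 48.6. Release and return for the third.

Call:
servo_tool --pt "0 0 0 -0.3 0 0 0" --pt "0.35 0 0 0 0 0 0" --pt "0.35 0 0 0 0 0 0" --pt "0.35 0 0 0 0 0 0" --pt "0.35 0 0 -1 0 0 0" --pt "0.35 0 0 -2 0 0 0" --pt "0.35 0 0 -3 0 0 0" --pt "0.35 0 0 -4 0 0 0" --pt "0.35 0 0 -3 0 0 -7.6" --pt "0.35 0 0 -1 0 0 -7.6" --pt "0.35 0 0 0 0 0 -7.6" --pt "0.35 0 0 0 0 0 -7.6"

```text
clock: 62.0
position: [548.5, 44.1, 190.3]
ee_rot: [-0.224, 0.975, -0.0, 0.001]
contact_force: [-0.0, -0.4, 0.1]
gripper_width: 30.2
```

Call:
servo_tool --pt "0.35 0 0 0 0 0 -7.9" --pt "0.35 0 0 0 0 0 0"

```text
clock: 62.2
position: [548.4, 44.1, 189.5]
ee_rot: [-0.288, 0.958, -0.001, 0.0]
contact_force: [0.9, 0.2, -0.1]
gripper_width: 30.2
```

```bash
python3 - <<'E'
from h import *
x,y=rack(26,43); go([x,y,190],123.5)
E
```

```text
at [548.4  44.1 189.5] F [ 0.9  0.2 -0.1] w 30.2 | rot deg [-0.07  0.03 -0.01] then cm [-12.41  38.57  -0.05] (unrotated [-12.4   38.58  -0.09] )
```

Call:
servo_tool --pt "0.35 -0.3 1 0 0 0 0" --pt "0.35 -0.6 2 0 0 0 0" --pt "0.35 -0.9 3 0 0 0 0" --pt "0.35 -1.3 4.2 0 0 0 0" --pt "0.35 -1.4 4.5 0 0 0 0" --pt "0.35 -1.4 4.5 0 0 0 0" --pt "0.35 -1.4 4.5 0 0 0 0" --pt "0.35 -1.4 4.5 0 0 0 0" --pt "0.35 -1.4 4.2 0 0 0 0" --pt "0.35 -1.2 3.4 0 0 0 0" --pt "0.35 -0.7 1.8 0 0 0 0" --pt "0.35 -0.4 0.9 0 0 0 0"

```text
clock: 63.4
position: [438.3, 435.3, 188.3]
ee_rot: [-0.289, 0.957, -0.001, -0.0]
contact_force: [0.3, -0.9, -0.4]
gripper_width: 30.0
```

Call:
servo_tool --pt "0.35 0 0 0 0 -5.7 0" --pt "0.35 0 0 0 0 -5.7 0" --pt "0.35 0 0 0 0 -5.8 0" --pt "0.35 0 0 0 0 0 0" --pt "0.35 0 0 0 0 0 0" --pt "0.35 0 0 0 0 0 0"

```text
clock: 64.0
position: [440.7, 434.8, 190.1]
ee_rot: [-0.284, 0.947, 0.044, 0.144]
contact_force: [-0.4, 0.1, 1.0]
gripper_width: 30.0
```

```bash
python3 - <<'E'
from h import *
x,y=rack(50,43); go([x,y,121],123.5,0,-17.2)
E
```

```text
at [440.7 434.8 190.1] F [-0.4  0.1  1. ] w 30.0 | rot deg [ 0.    0.11 -0.08] then cm [-0.08  0.04  7.25] (unrotated [-0.07  0.04  7.25] )
```

Call:
servo_tool --pt "0.35 -0.08 0.04 1 0 0 0" --pt "0.35 0 0 2 0 0 0" --pt "0.35 0 0 1.7 0 0 0" --pt "0.35 0 0 0.8 0 0 0" --pt "0.35 0 0 0 0 0 0"

```text
clock: 64.5
position: [453.7, 443.1, 134.4]
ee_rot: [-0.285, 0.947, 0.042, 0.142]
contact_force: [0.3, -0.1, -0.0]
gripper_width: 30.0
```

Call:
servo_tool --pt "0.35 0 0 0.8 0 0 0" --pt "0.35 0 0 0.8 0 0 0" --pt "0.35 0 0 0 0 0 0" --pt "0.35 0 0 0 0 0 0"

```text
clock: 64.9
position: [457.3, 445.9, 121.0]
ee_rot: [-0.285, 0.947, 0.043, 0.143]
contact_force: [-0.1, -0.4, 0.3]
gripper_width: 29.9
```

```bash
python3 - <<'E'
from h import *
x,y=rack(50,43); go([x,y,121],123.5,0,-17.2)
E
```

```text
at [457.3 445.9 121. ] F [-0.1 -0.4  0.3] w 29.9 | rot deg [-0.06 -0.    0.02] then cm [-0.22  0.04  0.07] (unrotated [-0.22  0.04  0.07] )
```

Call:
servo_tool --pt "0.35 -0.2 0.04 0 0 0 0" --pt "0.35 0 0 0 0 0 0" --pt "0 0 0 0 0 0 0" --pt "0 0 0 0 0 0 0" --pt "0 0 0 0 0 0 0" --pt "0 0 0 0 0 0 0" --pt "0 0 0 0 0 0 0"

```text
clock: 65.6
position: [458.7, 447.5, 122.0]
ee_rot: [-0.285, 0.947, 0.043, 0.144]
contact_force: [-1.0, -0.9, 2.8]
gripper_width: 12.2
```

Call:
servo_tool --pt "0 0 0 -0.3 0 0 0" --pt "0 0 0 -0.7 0 0 0" --pt "0 0 0 -1 0 0 0" --pt "0 0 0 -1.5 0 0 0" --pt "0 0.5 0 -2 0 0 0" --pt "0 1 0 -2 0 0 0" --pt "0 1 0 -2 0 0 0" --pt "0 0 0 0 0 5.7 0" --pt "0 0 0 0 0 5.7 0" --pt "0 0 0 0 0 5.8 0" --pt "0 0 0 0 0 0 0" --pt "0 0 0 0 0 0 0"

```text
clock: 66.8
position: [415.2, 418.4, 204.8]
ee_rot: [-0.288, 0.958, -0.0, 0.0]
contact_force: [-0.1, 0.4, 0.0]
gripper_width: 12.5
```

```bash
python3 - <<'E'
from h import *
go([555,120.5,205],123.5)
t=get_image("top")
for thr in(130,150,170):
  for a,p in darks(t,284,188,305,206,thr,1.5,25): print(thr,a,p,onplane(t,p,30).round(1)[0,:2])
cv2.imwrite("pics/g11.png",crop(t["image"],275,165,355,225,8))
E
```

```text
at [415.2 418.4 204.8] F [-0.1  0.4  0. ] w 12.5 | rot deg [-0.06  0.03 -0.03] then cm [ 4.790e+00 -3.256e+01 -2.000e-02] (unrotated [ 4.770e+00 -3.256e+01  1.000e-02] )
130 4.8 [289.02, 194.37] [573.9 138.3]
130 5.2 [299.12, 195.34] [571.  102.4]
130 6.5 [293.78, 200.0] [553.9 121. ]
150 9.1 [289.02, 194.39] [573.8 138.3]
150 9.4 [299.16, 195.32] [571.  102.2]
150 13.8 [293.65, 199.94] [554.1 121.4]
170 1.8 [284.11, 188.18] [595.9 156.3]
170 6.1 [284.85, 202.17] [545.7 152.4]
170 3.5 [299.59, 204.41] [538.5 100.1]
```

View pics/g11.png

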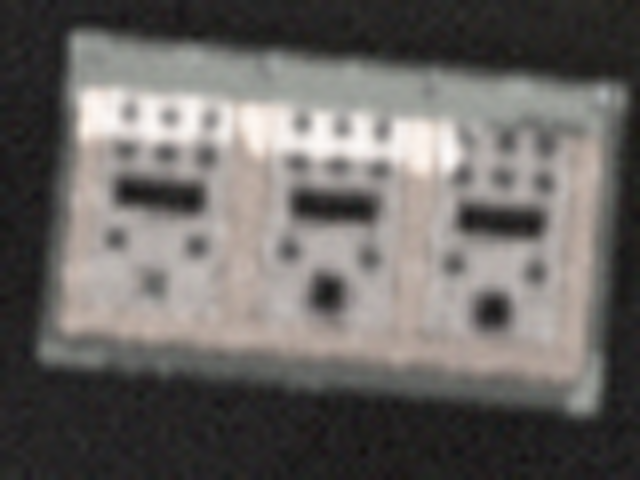

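Call:
servo_tool --pt "0 0.2 -1 0 0 0 0" --pt "0 0.3 -2 0 0 0 0" --pt "0 0.4 -3 0 0 0 0" --pt "0 0.6 -4 0 0 0 0" --pt "0 0.6 -4 0 0 0 0" --pt "0 0.6 -4 0 0 0 0" --pt "0 0.6 -4 0 0 0 0" --pt "0 0.6 -4 0 0 0 0" --pt "0 0.5 -3 0.5 0 0 0" --pt "0 0.3 -2 1 0 0 0" --pt "0 0.2 -1.1 1 0 0 0" --pt "0 0 -0.4 1 0 0 0"

```text
clock: 68.05
position: [553.4, 118.7, 169.8]
ee_rot: [-0.287, 0.958, -0.001, 0.0]
contact_force: [-0.4, 0.7, -0.9]
gripper_width: 12.3
```

Call:
servo_tool --pt "0 0 0 0.5 0 0 7.6" --pt "0 0 0 1 0 0 7.6" --pt "0 0 0 1 0 0 7.6" --pt "0 0 0 0.5 0 0 7.6" --pt "0 0 0 0 0 0 7.8" --pt "0 0 0 0 0 0 0" --pt "0 0 0 0 0 0 0"

```text
clock: 68.75
position: [553.5, 120.9, 140.1]
ee_rot: [0.039, 0.999, -0.0, 0.0]
contact_force: [-0.3, -0.0, -0.8]
gripper_width: 12.7
```

```bash
python3 - <<'E'
from h import *
go([553.6,120.7,75],85.4)
E
```

```text
at [553.5 120.9 140.1] F [-0.3 -0.  -0.8] w 12.7 | rot deg [-0.05  0.03  0.12] then cm [-0.01 -0.02  6.51] (unrotated [-0.01 -0.02  6.51] )
```

Call:
servo_tool --pt "0 0 0 1 0 0 0.1" --pt "0 0 0 2 0 0 0" --pt "0 0 0 2 0 0 0" --pt "0 0 0 1.1 0 0 0" --pt "0 0 0 0.4 0 0 0" --pt "0 0 0 0 0 0 0" --pt "0 0 0 0 0 0 0" --pt "0 0 0 0 0 0 0"

```text
clock: 69.55
position: [554.4, 120.8, 76.2]
ee_rot: [0.042, 0.999, 0.0, 0.001]
contact_force: [0.3, 0.5, -0.3]
gripper_width: 12.0
```

Call:
servo_tool --pt "0 0 0 0.4 0 0 0" --pt "0 0 0 0.4 0 0 0" --pt "0 0 0 0 0 0 0"

```text
clock: 69.85
position: [553.4, 120.2, 66.6]
ee_rot: [0.042, 0.999, -0.001, -0.0]
contact_force: [0.2, -0.6, -1.4]
gripper_width: 12.4
```

Call:
servo_tool --pt "0 0 0 0.3 0 0 0" --pt "0 0 0 0 0 0 0"

```text
clock: 70.05
position: [553.6, 120.3, 63.8]
ee_rot: [0.042, 0.999, -0.001, -0.0]
contact_force: [0.7, 0.8, -0.7]
gripper_width: 11.9
```

Call:
servo_tool --pt "0 0 0 0.3 0 0 0" --pt "0 0 0 0 0 0 0"

```text
clock: 70.25
position: [553.6, 120.4, 60.9]
ee_rot: [0.042, 0.999, -0.001, -0.0]
contact_force: [0.6, 1.0, -0.6]
gripper_width: 12.6
```

Call:
servo_tool --pt "0 0 0 0.4 0 0 0" --pt "0 0 0 0 0 0 0"

```text
clock: 70.45
position: [553.5, 120.3, 56.7]
ee_rot: [0.042, 0.999, -0.001, -0.0]
contact_force: [0.0, 0.0, -0.1]
gripper_width: 12.3
```

Call:
servo_tool --pt "0 0 0 0.4 0 0 0" --pt "0 0 0 0 0 0 0"

```text
clock: 70.65
position: [553.5, 120.3, 52.7]
ee_rot: [0.042, 0.999, -0.001, -0.0]
contact_force: [0.4, -0.1, 0.1]
gripper_width: 12.4
```

Call:
servo_tool --pt "0 0 0 0.3 0 0 0" --pt "0 0 0 0 0 0 0"

```text
clock: 70.85
position: [553.9, 120.5, 50.2]
ee_rot: [0.042, 0.999, -0.0, 0.0]
contact_force: [0.2, -0.0, -0.2]
gripper_width: 12.3
```

Call:
servo_tool --pt "0 0 0 0.15 0 0 0" --pt "0 0 0 0 0 0 0"

```text
clock: 71.05
position: [554.0, 120.5, 50.0]
ee_rot: [0.042, 0.999, -0.0, 0.001]
contact_force: [-3.3, -0.1, 6.9]
gripper_width: 12.3
```

Call:
servo_tool --pt "0 0 0 0.15 0 0 0" --pt "0 0 0 0 0 0 0"

```text
clock: 71.25
position: [554.0, 120.5, 50.0]
ee_rot: [0.041, 0.999, -0.001, 0.001]
contact_force: [-6.0, -0.0, 16.0]
gripper_width: 12.1
```

Call:
servo_tool --pt "0 0 0 -0.35 0 0 0" --pt "0.35 0 0 0 0 0 0" --pt "0.35 0 0 0 0 0 0" --pt "0.35 0 0 0 0 0 0" --pt "0.35 0 0 -1 0 0 0" --pt "0.35 0 0 -2 0 0 0" --pt "0.35 0 0 -3 0 0 0" --pt "0.35 0 0 -4 0 0 0" --pt "0 0 0 -1 0 0 -7.6" --pt "0 0 0 0 0 0 -7.6" --pt "0 0 0 0 0 0 -7.6" --pt "0 0 0 0 0 0 -7.6"

```text
clock: 72.45
position: [553.8, 120.6, 161.6]
ee_rot: [-0.224, 0.975, -0.0, 0.001]
contact_force: [1.1, 0.5, 0.8]
gripper_width: 0.2
```

Call:
servo_tool --pt "0 0 0 0 0 0 -7.8" --pt "0 0 0 0 0 0 0"

```text
clock: 72.65
position: [553.8, 120.5, 161.3]
ee_rot: [-0.287, 0.958, -0.0, 0.0]
contact_force: [-0.6, 0.4, 0.3]
gripper_width: -0.3
```

```bash
python3 - <<'E'
from h import *
x,y=rack(-100,0); a=go([x,y,150],123.5)
E
```

```text
at [553.8 120.5 161.3] F [-0.6  0.4  0.3] w -0.3 | rot deg [-0.07  0.02 -0.11] then cm [ 4.87 28.2   1.13] (unrotated [ 4.92 28.19  1.09] )
```

Call:
servo_tool --pt "0 0.2 1 0 0 0 0" --pt "0 0.4 2 0 0 0 0" --pt "0 0.6 3.5 0 0 0 0" --pt "0 0.7 4 0 0 0 0" --pt "0 0.7 4 0 0 0 0" --pt "0 0.7 4 0 0 0 0" --pt "0 0.7 4 0.5 0 0 0" --pt "0 0.5 3 1 0 0 0" --pt "0 0.3 1.7 2 0 0 0" --pt "0 0.1 1 2 0 0 0" --pt "0 0 0 2 0 0 0" --pt "0 0 0 1 0 0 0"

```text
clock: 73.85
position: [356.4, 328.6, 74.2]
ee_rot: [-0.287, 0.958, -0.001, -0.001]
contact_force: [-0.4, 0.0, 0.2]
gripper_width: 0.1
```

Call:
servo_tool --pt "0 0 0 0 0 0 0" --pt "0 0 0 0 0 0 0"

```text
clock: 74.05
position: [358.0, 329.2, 76.0]
ee_rot: [-0.287, 0.958, -0.0, 0.001]
contact_force: [0.6, -0.2, -0.7]
gripper_width: -0.0
```

```bash
python3 - <<'E'
from h import *
x,y=rack(-80,0); a=go([x,y,68],123.5);print(inrack(read_state()["position"]))
E
```

```text
at [358.  329.2  76. ] F [ 0.6 -0.2 -0.7] w -0.0 | rot deg [-0.05  0.05 -0.14] then cm [-1.95 -0.01  0.8 ] (unrotated [-1.94 -0.01  0.81] )
[-99.5   0.1  76. ]
```

Call:
servo_tool --pt "0 0 0 0.8 0 0 0" --pt "0 -0.5 0 0 0 0 0" --pt "0 -0.5 0 0 0 0 0" --pt "0 -0.5 0 0 0 0 0" --pt "0 -0.5 0 0 0 0 0" --pt "0 0 0 0 0 0 0"

```text
clock: 74.65
position: [375.2, 340.6, 67.6]
ee_rot: [-0.287, 0.958, -0.0, 0.001]
contact_force: [-0.1, -1.0, 0.1]
gripper_width: -0.5
```

Call:
servo_tool --pt "0 -0.5 0 0 0 0 0" --pt "0 -0.5 0 0 0 0 0" --pt "0 0 0 0 0 0 0"

```text
clock: 74.95
position: [382.0, 344.5, 67.2]
ee_rot: [-0.287, 0.958, -0.001, -0.001]
contact_force: [-3.9, -2.0, 3.5]
gripper_width: -0.4
```

Call:
servo_tool --pt "0 -0.5 0 0 0 0 0" --pt "0 -0.5 0 0 0 0 0" --pt "0 0 0 0 0 0 0"

```text
clock: 75.25
position: [384.0, 343.9, 66.2]
ee_rot: [-0.286, 0.958, -0.006, -0.01]
contact_force: [-24.4, -8.8, 17.7]
gripper_width: -0.2
```

Call:
servo_tool --pt "0 -0.5 0 0 0 0 0" --pt "0 -0.5 0 0 0 0 0" --pt "0 0 0 0 0 0 0"

```text
clock: 75.55
position: [395.0, 350.6, 66.9]
ee_rot: [-0.287, 0.958, -0.005, -0.006]
contact_force: [-6.3, -7.1, 7.1]
gripper_width: -0.2
```

```bash
python3 - <<'E'
from h import *
s=read_state();print(inrack(s["position"]),s["contact_force"])
E
```

```text
[-56.8  -2.5  66.9] [-6.25587116 -7.096336    7.0566983 ]
```

Call:
servo_tool --pt "0 -0.4 0 0 0 0 0" --pt "0 -0.4 0 0 0 0 0" --pt "0 0 0 0 0 0 0"

```text
clock: 75.85
position: [405.5, 359.2, 67.8]
ee_rot: [-0.287, 0.958, -0.002, -0.001]
contact_force: [-3.8, -4.4, 5.7]
gripper_width: -0.1
```

Call:
servo_tool --pt "0 -0.4 0 0 0 0 0" --pt "0 -0.4 0 0 0 0 0" --pt "0 0 0 0 0 0 0"

```text
clock: 76.15
position: [413.6, 364.9, 70.9]
ee_rot: [-0.288, 0.958, -0.001, 0.001]
contact_force: [-4.9, -6.6, 19.8]
gripper_width: 0.3
```

```bash
python3 - <<'E'
from h import *
s=read_state();print(inrack(s["position"]),s["contact_force"])
E
```

```text
[-33.4  -0.8  70.9] [-4.94729308 -6.58080334 19.80782068]
```

```bash
python3 - <<'E'
from h import *
t=get_image("top");s=get_image("side")
st=read_state();print(inrack(st["position"]),st["contact_force"])
a=crop(t["image"],165,180,255,255,5);b=crop(s["image"],235,115,315,205,5)
w=np.zeros((450,850,3),np.uint8);w[:375,:450]=a;w[:,450:]=b;cv2.imwrite("pics/g12.png",w[:,:800] if 0 else cv2.resize(w,(793,420)))
E
```

```text
[-33.4  -0.8  70.8] [-5.14718088 -6.14457176 19.51138126]
```

View pics/g12.png

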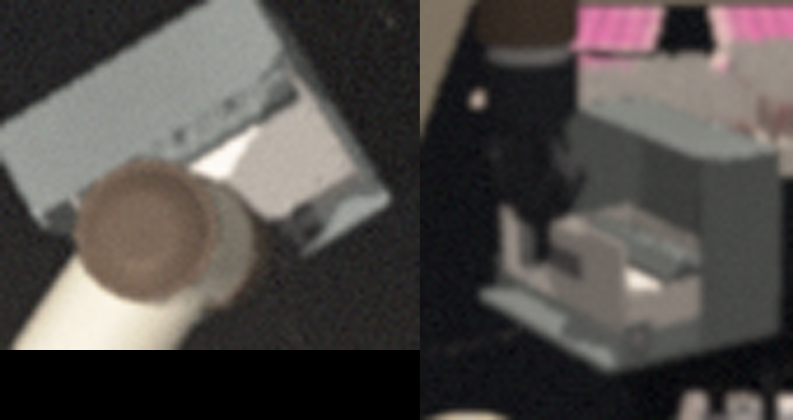

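Call:
servo_tool --pt "0 0.5 0 0 0 0 0" --pt "0 1 0 0 0 0 0" --pt "0 1 0 0 0 0 0" --pt "0 0 0 -1.5 0 0 0" --pt "0 0 0 -2 0 0 0" --pt "0 0 0 0 0 0 0" --pt "0 0 0 0 0 0 0"

```text
clock: 76.95
position: [391.3, 351.2, 102.1]
ee_rot: [-0.287, 0.958, -0.0, -0.0]
contact_force: [0.2, 0.2, -0.9]
gripper_width: -0.1
```

```bash
python3 - <<'E'
from h import *
x,y=rack(-40,0); a=go([x,y,103],123.5);s=read_state();print(inrack(s["position"]),s["contact_force"])
E
```

```text
at [391.3 351.2 102.1] F [ 0.2  0.2 -0.9] w -0.1 | rot deg [-0.05 -0.03 -0.1 ] then cm [-1.96 -0.   -0.09] (unrotated [-1.96 -0.   -0.09] )
[-59.6   0.  102.1] [ 0.17761597  0.20702022 -0.92409216]
```

Call:
servo_tool --pt "0 -0.7 0 0 0 0 0" --pt "0 -0.7 0 0 0 0 0" --pt "0 -0.6 0 0 0 0 0" --pt "0 0 0 0 0 0 0"

```text
clock: 77.35
position: [409.4, 363.1, 101.9]
ee_rot: [-0.287, 0.958, -0.001, 0.0]
contact_force: [-0.4, -0.2, -0.2]
gripper_width: -0.3
```

Call:
servo_tool --pt "0 -0.3 0 0 0 0 0" --pt "0 0 0 0 0 0 0"

```text
clock: 77.55
position: [411.3, 364.3, 102.3]
ee_rot: [-0.287, 0.958, -0.001, 0.0]
contact_force: [-0.1, 0.3, -0.2]
gripper_width: -0.1
```

Call:
servo_tool --pt "0 -0.3 0 0 0 0 0" --pt "0 0 0 0 0 0 0"

```text
clock: 77.75
position: [413.5, 365.6, 102.5]
ee_rot: [-0.287, 0.958, -0.001, -0.0]
contact_force: [-0.5, -0.3, -0.1]
gripper_width: -0.2
```

Call:
servo_tool --pt "0 -0.3 0 0 0 0 0" --pt "0 0 0 0 0 0 0"

```text
clock: 77.95
position: [415.9, 367.0, 102.5]
ee_rot: [-0.287, 0.958, -0.001, -0.0]
contact_force: [-2.9, -2.2, 2.4]
gripper_width: 0.1
```

Call:
servo_tool --pt "0 -0.2 0 0 0 0 0" --pt "0 0 0 0 0 0 0"

```text
clock: 78.15
position: [416.6, 367.3, 102.3]
ee_rot: [-0.287, 0.958, -0.002, -0.002]
contact_force: [-5.0, -3.3, 5.1]
gripper_width: 0.1
```

```bash
python3 - <<'E'
from h import *
s=read_state();print(inrack(s["position"]),s["contact_force"])
E
```

```text
[-29.6  -0.4 102.3] [-4.97591402 -3.33329103  5.13527028]
```

Call:
servo_tool --pt "0 -0.2 0 0 0 0 0" --pt "0 0 0 0 0 0 0"

```text
clock: 78.35
position: [416.8, 367.2, 102.2]
ee_rot: [-0.287, 0.958, -0.002, -0.004]
contact_force: [-10.1, -4.5, 7.9]
gripper_width: -0.3
```

Call:
servo_tool --pt "0 -0.2 0 0 0 0 0" --pt "0 0 0 0 0 0 0"

```text
clock: 78.55
position: [416.9, 367.2, 102.0]
ee_rot: [-0.287, 0.958, -0.003, -0.005]
contact_force: [-15.0, -5.8, 11.3]
gripper_width: 0.1
```

Call:
servo_tool --pt "0 -0.2 0 0 0 0 0" --pt "0 0 0 0 0 0 0"

```text
clock: 78.75
position: [417.1, 367.1, 101.8]
ee_rot: [-0.287, 0.958, -0.004, -0.007]
contact_force: [-19.0, -6.2, 14.4]
gripper_width: -0.3
```

```bash
python3 - <<'E'
from h import *
s=read_state();print(inrack(s["position"]),s["contact_force"])
E
```

```text
[-29.3  -0.9 101.8] [-18.97637517  -6.21711223  14.37194025]
```

Call:
servo_tool --pt "0 -0.2 0 0 0 0 0" --pt "0 0 0 0 0 0 0" --pt "0 1 0 0 0 0 0" --pt "0 2 0 0 0 0 0" --pt "0 2 0 -1 0 0 0" --pt "0 1 0 -3 0 0 0" --pt "0 0 0 -4 0 0 0" --pt "0 0 -2 -3 0 0 0" --pt "0 0 -4 0 0 0 0" --pt "0 0 -4 0 0 0 0" --pt "0 0 -4 0 0 0 0" --pt "0 0 -2 0 0 0 0"

```text
clock: 79.95
position: [464.3, 205.0, 213.1]
ee_rot: [-0.286, 0.958, -0.0, 0.002]
contact_force: [0.3, 0.1, -0.4]
gripper_width: -0.2
```

Call:
servo_tool --pt "0 0 0 0 0 0 0" --pt "0 0 0 0 0 0 0"

```text
clock: 80.15
position: [463.0, 206.7, 212.8]
ee_rot: [-0.287, 0.958, -0.0, 0.001]
contact_force: [0.7, 0.2, -0.1]
gripper_width: 0.2
```

```bash
python3 - <<'E'
from h import *
st=read_state();print(st["position"],st["contact_force"])
t=get_image("top");s=get_image("side")
s0=cv2.imread("pics/side0.png")[:,:,::-1];t0=cv2.imread("pics/top0.png")[:,:,::-1]
for n,i0,i1,b in(("top",t0,t["image"],(160,172,252,258)),("side",s0,s["image"],(245,130,315,200))):
    x0,y0,x1,y1=b;d=np.abs(i0[y0:y1,x0:x1].astype(int)-i1[y0:y1,x0:x1]).mean(2);print(n,"mean diff",d.mean().round(2),"n>40",(d>40).sum())
P=[rack(-3,yy) for yy in(-90,90)]
a=np.vstack([cv2.resize(crop(i,245,130,315,200,4),None,fx=1,fy=1) for i in(s0,s["image"])])
b=np.vstack([crop(t0,165,172,255,242,4),crop(t["image"],165,172,255,242,4)])
c=np.vstack([crop(s["image"],280,185,340,245,4.6667)[:280],crop(s["image"],235,185,345,275,2)[:180,:220].copy() if 0 else np.zeros((280,280,3),np.uint8)])
c[280:460,:220]=crop(s["image"],235,185,345,275,2)[:180,:220]
w=np.hstack([a,b,c[:,:280]])[:560];print(w.shape);cv2.imwrite("pics/g13.png",cv2.resize(w[:,:],(int(w.shape[1]*.86),int(w.shape[0]*.86)))[:600,:800])
E
```

```text
[463.03595595 206.65969913 212.77936794] [ 0.72744276  0.21017889 -0.10311828]
top mean diff 31.89 n>40 2137
side mean diff 16.7 n>40 192
(560, 920, 3)
```

View pics/g13.png

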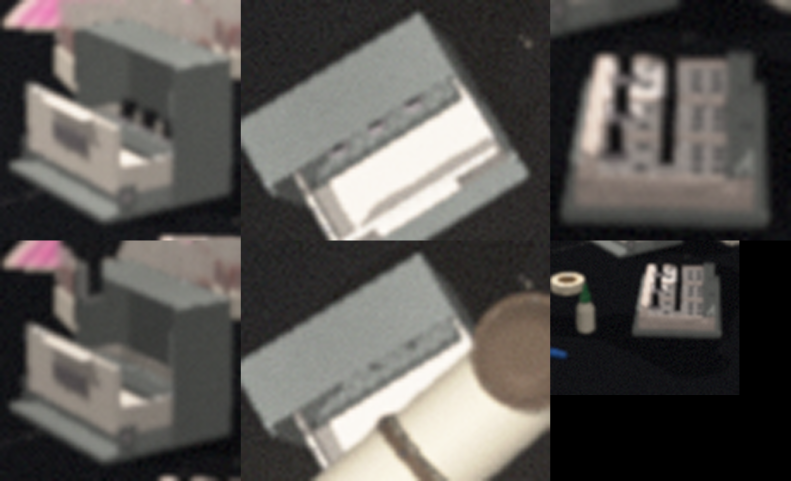

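```bash
python3 - <<'E'
from h import *
s=get_image("side");s0=cv2.imread("pics/side0.png")[:,:,::-1];t=get_image("top")
g=lambda i:cv2.cvtColor(np.ascontiguousarray(i),cv2.COLOR_RGB2GRAY).astype(np.float32)
for n,(x0,y0,x1,y1) in {"panel left top":(248,150,262,172),"panel":(250,152,282,182),"rack ref":(288,150,316,190)}.items():
    A,B=[cv2.resize(g(i[y0:y1,x0:x1]),None,fx=4,fy=4,interpolation=cv2.INTER_CUBIC) for i in(s0,s["image"])]
    d,r=cv2.phaseCorrelate(A,B,cv2.createHanningWindow(A.shape[::-1],cv2.CV_32F));print(n,np.round(np.array(d)/4,2),round(r,2))
t0=cv2.imread("pics/top0.png")[:,:,::-1]
for n,(x0,y0,x1,y1) in {"amber":(317,136,336,156),"dropper":(334,230,350,248)}.items():
    print(n,np.abs(t0[y0:y1,x0:x1].astype(int)-t["image"][y0:y1,x0:x1]).mean().round(1))
E
```

```text
panel left top [-0. -0.] 0.72
panel [-0.01 -0.01] 0.53
rack ref [ 0.05 -0.02] 0.18
amber 4.2
dropper 17.2
```

```bash
python3 -c "
from bench import *
print(job_done())"
```

```text
the job is handed in; nothing more can be done
None
```

The job is handed in. All three frames are seated, all three pins are in, and the bin is shut, at about 80 s of the 210 s allowed.

- **Frames:** Each was hooked under the lip until it touched the far wall, then swung flat until it pressed on the nest floor at the expected height. A side view after the third frame showed all three flat. None had been knocked aside.
- **Pins:** There were three frames, so no pin was spare. Each pin went down freely and stopped with the flange on the plate at 15–23 N. The stop heights matched the three grasp heights to within about 0.5 mm. The last side view shows three pins standing in the frames.
- **Bin:** My first push to close it stuck, peaking at about 31 N, and then jammed on the fingers with about 20 N upward and the bin nearly shut. I pulled back and pushed on the ledge higher up, to about 20 N with no more movement. In the side view the front panel then sat where it was at the start, shifted 0.01 px or less; the arm hid part of the bin from the top camera.
- **Bottles:** The amber bottle's spot in the top view is almost unchanged. The dropper's spot differs more than the amber's (17 against 4 grey levels). I put that down to a shadow without confirming it; the bottle stands upright in the last side view.

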